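# Open the sampler's latched hood and load the vial carrier

## Task

Load the vial carrier into the bench sampler: lift the paddle handle on the clear sloped hood to free its latch, swing the hood right up to its stop and let it stay there. Then bring the carrier in under the raised hood, upright all the way, and leave it standing flat on the inner tray, one short end square against the little stop rail and centred on it. Let go of everything and do not disturb the other bench items.

Things in the scene. Friction and masses are not known exactly. Their poses are not given: they have to be found in the camera images.
- sampler: White bench instrument, fixed, 230 deep (x) x 250 wide (y) x 175 high. Origin at bench level; own x runs from its low front to its tall rear housing, z up. In its frame: front wall x -90 to -78, top z 82; steel keeper behind it, y -20 to 20, x -78 to -61, top z 98; tray floor z 45.5, y -112 to 112; side cheeks follow the hood's slope; rear housing x 65 to 140, to z 175.
- hood (a joint): Hood angle, rad: 0 closed, grows as its front edge swings up, stop at 1.6. Clear plate 236 wide, 166 from hinge to front edge, 0.4 kg; closed it slopes 28.9 degrees, front edge low; at the stop it leans 63 degrees over the tray, edge 318 high: reach the tray from the front with a leaning tool. Stiff hinge: stays where left, 5 N at the edge moves it. A latch box 60 wide hangs 21 below it in front.
- paddle (a joint): Paddle lift relative to the hood, rad: 0 at rest, stop 0.6; turns in the same sense as the hood and springs back when let go (about 4 to 6 N at the bar for full lift). A hidden pawl locks the closed hood while this is below 0.4. Lift it to its stop first, then keep pulling: the same pull raises the hood. Once the hood is clear of closed, the paddle need not stay lifted.
- hood_hinge (a point): Middle of the hood's hinge line, which runs along the sampler's y at its x 60, z 170. Axes of the hood: x from its front edge to the hinge, y along the hinge, z out of the outer face (origin plane: the inner face).
- hood_edge (a point): Middle of the hood's front edge (166 from the hinge line).
- paddle_bar (a point): Centre of the paddle's round grab bar: dark steel, 12 diameter, 78 clear between two posts, along the sampler's y. The paddle is a dark plate 96 x 60 on the hood near its front edge. Its pivot line is 106 from the hood's hinge, 12 out from the inner face; the bar is 50 nearer the front edge and 40 further out than the pivot, 34 above the plate. Room for fingers to pinch it square to the hood.
- stop: Aluminium stop rail fixed on the sampler's tray near the rear, 10 (x) x 70 (y) x 22 high, aligned with the sampler. Origin: centre of its underside, on the tray. Its front face, towards the sampler's open front, is at own x = -5. Its place across the tray varies.
- riser: White block fixed to the bench, 130 (x) x 110 (y) x 60 high, on which the carrier stands at first. Origin: centre of its underside.
- carrier: Grey block carrier with two rows of three capped vials, 50 long (x) x 36 wide (y) x 47 high (block 40, caps above), 0.1 to 0.2 kg. Loose, on the riser at first. Origin: centre of its underside; z up. Its two short ends (36 wide) are alike.
- solvent_bottle: Bystander: glass bottle with blue cap, 70 diameter, 150 high; origin at underside.
- amber_jar: Bystander: small amber jar with white cap, 52 diameter, 75 high; origin at underside.
- vial_box: Bystander: closed cardboard box 90 x 120 x 50 high; origin at underside.
Not all that is in view belongs to the job. There is more than one size of the carrier; the one meant has the size given above.

How it is judged:
On the way, in this order (a step that is already met when the one before it is completed fails the run):
1. The paddle is lifted while the hood is still down (value of joint paddle above 0.3 rad and value of joint hood below 0.15 rad), for 0.05 s.
2. The hood is swung up, open by more than 1.35 rad, the carrier not yet in (value of joint hood above 1.35 rad and horizontal distance between carrier and stop above 0.1 m), for 0.2 s.
At the end, for the whole second after the job is handed in: The hood stays open by more than 1.35 rad with its paddle back at rest (under 0.1 rad), both still; the carrier stands upright (within 0.08 rad) and still on the tray, a short end within 6 mm of the stop rail's front face, square to it within 0.12 rad and centred on it within 15 mm (value of joint hood above 1.35 rad and value of joint paddle below 0.1 rad and x of carrier in the frame of stop between -0.036 and -0.026 m and y of carrier in the frame of stop between -0.015 and 0.015 m and z of carrier in the frame of stop between -0.004 and 0.004 m and angle between the x axis of carrier and the x axis of stop, either way round below 0.12 rad and angle between carrier's own z axis and vertical below 0.08 rad and linear speed of carrier below 0.02 m/s and velocity of joint hood between -0.05 and 0.05 rad/s); the robot touches nothing.
It fails at once if The carrier is tipped by more than 0.5 rad (angle between carrier's own z axis and vertical above 0.5 rad).
It fails at once if The solvent bottle is moved by more than 20 mm (distance of solvent_bottle from where it was at the start of the episode above 0.02 m).
It fails at once if The amber jar is moved by more than 20 mm (distance of amber_jar from where it was at the start of the episode above 0.02 m).
It fails at once if The vial box is moved by more than 20 mm (distance of vial_box from where it was at the start of the episode above 0.02 m).
It also fails if it takes over 67 s, if anything falls off the work surface, if the arm or the gripper's body presses on something with over 40 N, if the wrist force passes 120 N, or if a joint passes its speed limit or range.

## Robot

A 6-joint arm with a two-finger parallel gripper is mounted at the origin on the work surface. World frame = base frame: x ahead of the robot, y to its left, z up, the work surface at z = 0. Lengths are in m, angles in rad, forces in N, time in s.
With the tool pointing down it reaches from about 0.275 to 0.725 m from the base axis. Payload 5.6 kg.
Tool frame: the origin (TCP) lies on the centre line of the jaws, within the pads' length; the fingertips stand 11 mm ahead of it and the grasp point (between the pads) lies 8 mm behind it; y points along the fingers, z is the direction in which the jaws open and shut, and the axes are right-handed (so a half turn about y gives the same grasp; the last joint's range is limited). The gripper opens to 85 mm and grips with 20 to 120 N. Pads are 22 mm wide; open, the fingers measure 114 mm over their backs; the gripper's body (76 mm by 85 mm) begins 54 mm behind the grasp point. The pads swing forward as they close: fully open they stand 13 mm farther back than shut.
Start: joints at [1.481, 0.255, 0.108, 0, -1.424, -0.285], TCP at [0.201, 0.512, 0.242] pointing down, gripper open.
Joint ranges: [-2.95, 2.95], [-1.21, 1.97], [-1.09, 1.5], [-2.87, 1.71], [-2.94, -0.07], [-3.05, 3.05]. Speed limits (rad/s): [2.57, 2.57, 3.14, 3.14, 3.14, 3.14].

## Interface

Orientations are given as a unit quaternion [w, x, y, z].
In Python, from station import robot gives the robot as it stands.
- The arm moves only by the tool play_rows, never from a script. Its argument "plan" is a list of rows, each a list of 5 numbers: the shift along the world's x, y, z in cm, then the turn about the world's z in rad, then the finger opening in cm, from 0 to 8.54. In form: [[x, y, z, yaw, fingers], ...]. A call has 1 to 12 rows; each row shifts and turns the commanded pose from where the row before left it; what a row does not reach is not made up. A row lasts 1/10 s, in which the tool goes at most 50 mm and 8.59 degrees, less where a joint would pass 70% of its speed; a pose out of reach is approached as far as the arm can. A call with a gripper value outside its range is refused whole. The fingers move at their own pace and stop on an object; "grip_force" is the grip in N (left out, the last holds). Time passes only in rows, so rows that do not move let the fingers close. It gives the time, the measured TCP pose, the force and the opening at its end, in the units of the state.
- robot.observe(): the state, without advancing time (a new reading comes with each control period).
- robot.grab_frame(name): name is "scene" or "top" or "wrist"; returns the picture (420x560x3 uint8, red, green, blue); there is no depth.
- robot.camera_info(name): a dict with "camera_matrix" (3x3 intrinsics, pixels), "R" (3x3) and "t" (3): a world point X has camera coordinates R X + t. Camera axes: x right, y down, z forward; pixel columns grow to the right and rows downward; lengths in m; the calibration is good to about 2 mm. The wrist camera is an equidistant fisheye: a pixel r from the principal point sees the ray r / f radians off the axis. A picture is of the moment at which its call begins: read the wrist's pose just before it. camera_info takes no time and is no camera call; for the wrist camera it gives the pose at the moment of the call.
- robot.hand_in(): hands the job in, once; it reports no verdict.
Trained networks look in the newest picture that a camera, given by its name, has taken for a name from the list of things; names that differ only in an ending like _2 or _b are one class to them, and where a whole thing is asked for, a point or a joint stands for the part that bears it (a point fixed in the world has none). Each returns a list of dicts, best first, with "conf" (0 to 1); they miss things now and then, are a little off and sometimes report something else, mostly with a low value. They report only what shows in the picture. A call takes as long as a camera call. They do not tell look-alikes from the thing itself.
- robot.search_frame(camera, name): "extent" ([centre column, centre row, width, height] in pixels, round what is visible of it).
The state is a dict: "time_s": time; "joint_pos": joint angles; "joint_vel": joint speeds; "joint_torque": joint torques, N m; "eef_pos": TCP position; "eef_rot": TCP orientation; "ft_force": force on the tool from outside, world axes, zero at the start; "torque": the same for the moment, N m; "opening": opening from 0.0 (shut) to 1.0 (fully open).
Only numpy, scipy, OpenCV 4.12 (cv2) and the standard library are available. Lean on these libraries where they do the work, as an engineer would, in place of code of your own. Each camera call takes 0.05 s, during which the arm holds its last target.

## Working session

There is one attempt and no reset: what is moved stays moved. The work goes in short steps, Python scripts to look and compute and a tool call to move; the robot and the scene stay as the last step left them, time stands still between calls to the robot, and variables do not carry over. Pictures are saved under pics/ and viewed, and the job is handed in when it is done.

Besides the shell and the picture viewer there is one more tool, called after ">>>" by a JSON object that holds its "op" and its "data". play_rows: Moves the arm, as the interface text tells. Its arguments: {"type":"object","properties":{"plan":{"type":"array","items":{"type":"array","items":{"type":"number"}}},"grip_force":{"type":"number"}},"required":["plan"]}

```bash
ls; mkdir -p pics; python3 - <<'E'
from station import robot
import cv2, numpy as np
print(robot.observe())
for n in ["scene","top","wrist"]:
    ci=robot.camera_info(n)
    print(n,{k:np.round(np.array(v),4).tolist() if not isinstance(v,str) else v for k,v in ci.items()})
    im=robot.grab_frame(n); cv2.imwrite(f"pics/a_{n}.png",im[:,:,::-1])
E
```

```text
pics
{'time_s': 0.0, 'joint_pos': array([ 1.48061619e+00,  2.55757058e-01,  1.06998638e-01, -4.85562971e-04,
       -1.42389064e+00, -2.84611600e-01]), 'joint_vel': array([-0.00023989,  0.00019368,  0.00085643, -0.00172687, -0.00053972,
        0.00088922]), 'joint_torque': array([-3.23645936e-04, -3.86631489e+01,  2.37939996e+01,  5.36519006e+00,
       -6.18885635e-03,  3.21178284e-06]), 'eef_pos': array([0.20110456, 0.51140452, 0.24138648]), 'eef_rot': array([ 0.13186489, -0.13165406, -0.69405381,  0.69539066]), 'ft_force': array([ 0.67577238,  0.03791905, -0.04700447]), 'torque': array([-0.0135337 ,  0.01030999, -0.0192094 ]), 'opening': 0.9972207315696889}
scene {'camera_matrix': [[466.1948, 0.0, 282.625], [0.0, 466.1948, 209.3991], [0.0, 0.0, 1.0]], 'R': [[0.7368, 0.676, -0.0105], [0.4746, -0.5283, -0.704], [-0.4815, 0.5137, -0.7101]], 't': [-0.4026, -0.1858, 1.8304]}
top {'camera_matrix': [[516.6033, 0.0, 283.4756], [0.0, 516.6033, 207.3021], [0.0, 0.0, 1.0]], 'R': [[-0.0029, -1.0, -0.0003], [-0.9907, 0.0029, -0.1363], [0.1363, -0.0001, -0.9907]], 't': [-0.0027, 0.5601, 1.3478]}
wrist {'camera_matrix': [[325.1923, 0.0, 278.9345], [0.0, 325.1923, 205.0292], [0.0, 0.0, 1.0]], 'R': [[-0.3654, -0.9308, 0.0026], [-0.8869, 0.349, 0.3027], [-0.2827, 0.1083, -0.9531]], 't': [0.5493, -0.0394, 0.3811]}
```

View pics/a_scene.png

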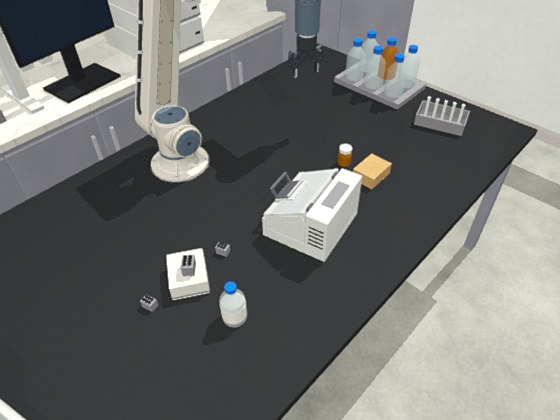

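View pics/a_top.png

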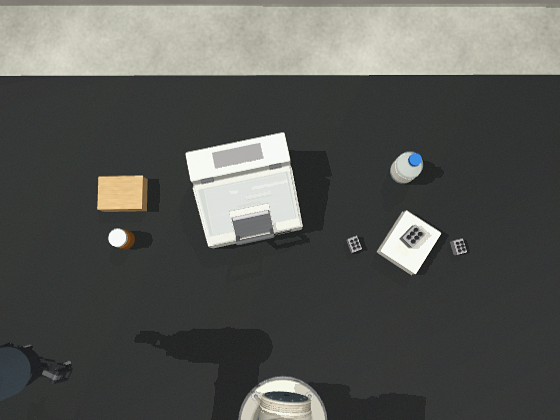

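View pics/a_wrist.png

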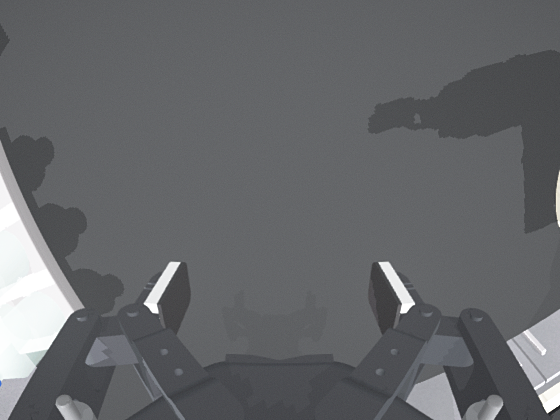

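```bash
python3 - <<'E'
from station import robot
robot.grab_frame("scene");robot.grab_frame("top")
for c in ["scene","top"]:
  for n in ["sampler","hood","paddle","paddle_bar","stop","riser","carrier","solvent_bottle","amber_jar","vial_box"]:
    try: print(c,n,[(round(d["conf"],2),[round(float(v)) for v in d["extent"]]) for d in robot.search_frame(c,n)][:3])
    except Exception as e: print(c,n,repr(e)[:100])
print(robot.observe()["time_s"])
E
```

```text
scene sampler [(0.72, [312, 216, 103, 92])]
scene hood [(0.68, [303, 191, 71, 48]), (0.55, [287, 185, 28, 26])]
scene paddle [(0.8, [288, 185, 33, 30])]
scene paddle_bar [(0.55, [290, 185, 30, 28])]
scene stop []
scene riser [(0.74, [188, 275, 42, 53])]
scene carrier [(0.71, [189, 267, 17, 18]), (0.57, [150, 302, 13, 12]), (0.53, [222, 250, 11, 11])]
scene solvent_bottle [(0.58, [234, 306, 29, 45])]
scene amber_jar [(0.64, [346, 156, 13, 22])]
scene vial_box [(0.58, [372, 173, 36, 37])]
top sampler [(0.84, [245, 190, 121, 111]), (0.74, [122, 239, 25, 20])]
top hood [(0.18, [411, 238, 23, 22])]
top paddle [(0.72, [252, 224, 43, 35])]
top paddle_bar [(0.95, [253, 226, 46, 33])]
top stop []
top riser [(0.87, [408, 244, 58, 59])]
top carrier [(0.73, [354, 244, 9, 13]), (0.67, [457, 245, 19, 15]), (0.66, [412, 234, 24, 23])]
top solvent_bottle [(0.97, [407, 165, 34, 32])]
top amber_jar [(0.92, [123, 238, 27, 21]), (0.49, [406, 165, 38, 36])]
top vial_box [(0.8, [123, 192, 52, 35])]
1.25
```

```bash
python3 - <<'E'
import cv2
t=cv2.imread("pics/a_top.png");s=cv2.imread("pics/a_scene.png")
cv2.imwrite("pics/b1.png",cv2.resize(t[120:260,170:320],None,fx=5,fy=4.2857*5/4.2857*0.84,interpolation=cv2.INTER_CUBIC))
cv2.imwrite("pics/b2.png",cv2.resize(t[195:285,340:480],None,fx=5,fy=5,interpolation=cv2.INTER_CUBIC))
cv2.imwrite("pics/b3.png",cv2.resize(s[160:265,250:370],None,fx=5,fy=5,interpolation=cv2.INTER_CUBIC))
cv2.imwrite("pics/b4.png",cv2.resize(s[235:315,135:245],None,fx=6,fy=6,interpolation=cv2.INTER_CUBIC))
E
```

```text
(no output)
```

View pics/b1.png

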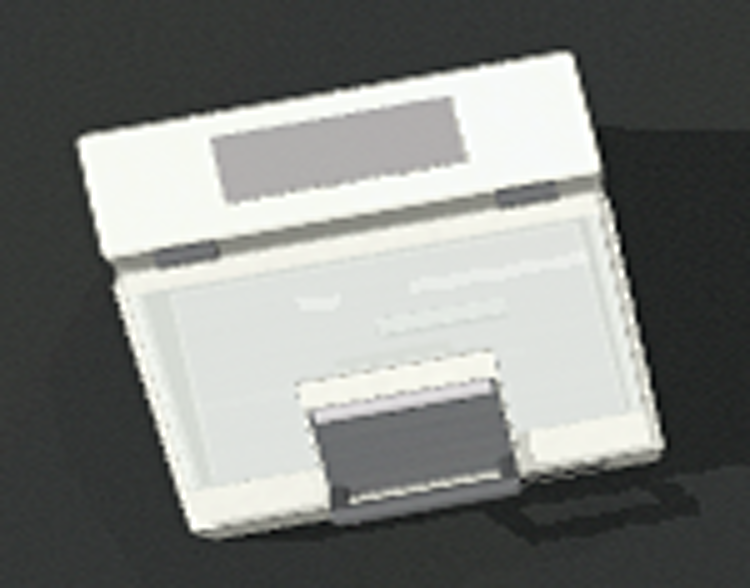

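View pics/b2.png

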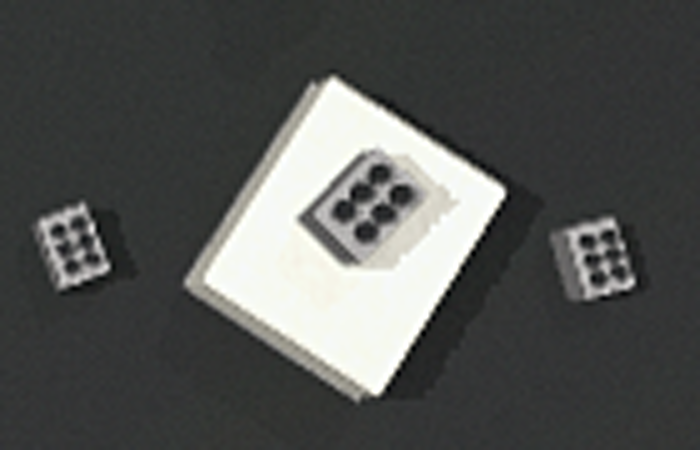

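View pics/b3.png

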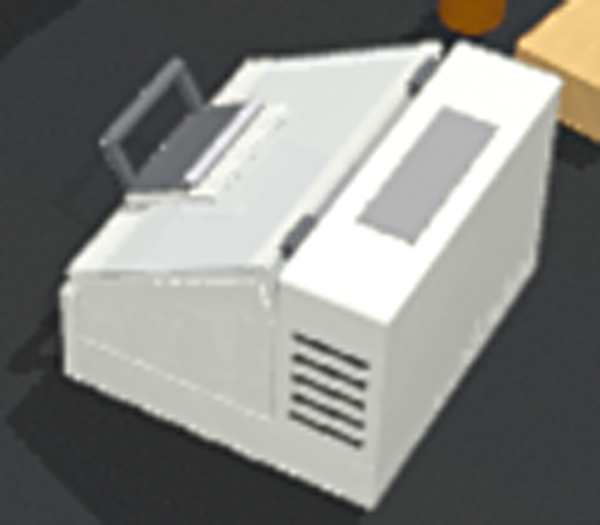

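View pics/b4.png

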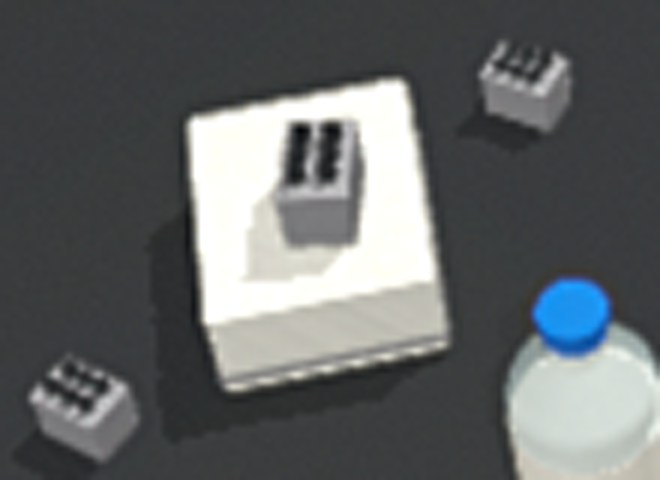

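```bash
cat > h.py <<'E'
import numpy as np
from scipy.optimize import least_squares
C={"scene":(np.array([[466.1948,0,282.625],[0,466.1948,209.3991],[0,0,1]]),np.array([[.7368,.676,-.0105],[.4746,-.5283,-.704],[-.4815,.5137,-.7101]]),np.array([-.4026,-.1858,1.8304])),
"top":(np.array([[516.6033,0,283.4756],[0,516.6033,207.3021],[0,0,1]]),np.array([[-.0029,-1,-.0003],[-.9907,.0029,-.1363],[.1363,-.0001,-.9907]]),np.array([-.0027,.5601,1.3478]))}
def proj(c,X):
    K,R,t=C[c]; p=np.atleast_2d(X)@R.T+t; p=p@K.T; return p[:,:2]/p[:,2:]
def ray(c,uv,z):
    K,R,t=C[c]; d=R.T@np.linalg.solve(K,[uv[0],uv[1],1]); o=-R.T@t
    return o+d*(z-o[2])/d[2]
def T(p,X):
    X=np.atleast_2d(np.array(X,float)); c,s=np.cos(p[2]),np.sin(p[2])
    return np.c_[p[0]+c*X[:,0]-s*X[:,1],p[1]+s*X[:,0]+c*X[:,1],X[:,2]]
def fit(obs,p0):
    f=lambda p:np.concatenate([(proj(c,T(p,X))[0]-np.array(uv)) for c,X,uv in obs])
    r=least_squares(f,p0,loss="soft_l1"); return r.x,np.round(r.fun.reshape(-1,2),1)
E
python3 - <<'E'
from h import *
o=[("top",(.14,.125,.175),(185.6,153.3)),("top",(.14,-.125,.175),(285,132.4)),("top",(.065,-.125,.175),(290.4,162.4)),("top",(.065,.125,.175),(191,181.4)),
("scene",(.065,.125,.175),(342,168.4)),("scene",(.14,.125,.175),(362,176.4)),("scene",(.14,-.125,.175),(327.6,224.4)),("scene",(.065,-.125,.175),(306,217)),("scene",(.14,-.125,0),(324,261.6))]
p,r=fit(o,[.5,.05,0.15]);print("sampler",p,r.tolist())
h=np.radians(28.9);d=np.array([-np.cos(h),0,-np.sin(h)]);n=np.array([-np.sin(h),0,np.cos(h)])
H=np.array([.06,0,.17]);B=H+.156*d+.052*n;P=H+.106*d+.012*n
print("bar s",B,"world",T(p,B),"proj",proj("top",T(p,[B+[0,.04,0],B-[0,.04,0]])),proj("scene",T(p,[B+[0,.04,0],B-[0,.04,0]])),"pivot",P)
Rr=[(.065,.055),(.065,-.055),(-.065,-.055),(-.065,.055)]
# riser: brute
tp=[(406.6,210),(441,232.6),(416,274.4),(381,251.6)]
w=np.array([ray("top",u,.06) for u in tp]);print(w,np.linalg.norm(np.diff(w,axis=0),axis=1))
sc=[(202.5,248.3),(166.2,254.7),(170,288.7),(208.7,282.2)]
w2=np.array([ray("scene",u,.06) for u in sc]);print(w2)
caps=np.array([(380,174),(401,194),(362,193),(384,213),(344,210),(367,231)])/5+[340,195]-.4
cw=np.array([ray("top",u,.107) for u in caps]);print("caps",cw,cw.mean(0),np.arctan2(*(cw[0]+cw[1]-cw[4]-cw[5])[[1,0]]))
s=np.array([(300,155),(328,155)]);print("scene carrier",ray("scene",(135+314/6-.4,235+152/6-.4),.107))
E
```

```text
sampler [0.56787433 0.08521627 0.2072398 ] [[-0.4, -1.4], [-0.1, -1.2], [0.9, -2.1], [-0.2, -0.1], [-1.0, -1.2], [0.1, -1.7], [-0.7, -0.5], [-1.8, -2.4], [-0.2, 0.1]]
bar s [-0.10170315  0.          0.1401321 ] world [[0.46834736 0.06428987 0.1401321 ]] proj [[239.80074914 242.02008263]
 [271.60605888 235.25355774]] [[284.07631624 173.37836758]
 [271.56369446 187.37100449]] pivot [-0.03859863  0.          0.12927764]
[[ 0.54898925 -0.32920671  0.06      ]
 [ 0.48893304 -0.41731586  0.06      ]
 [ 0.38040049 -0.34763116  0.06      ]
 [ 0.43967446 -0.25852325  0.06      ]] [0.10663007 0.1289778  0.1070216 ]
[[ 0.44732035 -0.25724216  0.06      ]
 [ 0.38424765 -0.34831859  0.06      ]
 [ 0.49330942 -0.41839188  0.06      ]
 [ 0.55849632 -0.32889367  0.06      ]]
caps [[ 0.49315615 -0.33895489  0.107     ]
 [ 0.4829651  -0.3492019   0.107     ]
 [ 0.48353035 -0.32947818  0.107     ]
 [ 0.47335822 -0.34023067  0.107     ]
 [ 0.47493694 -0.32005678  0.107     ]
 [ 0.46427603 -0.33129613  0.107     ]] [ 0.4787038  -0.33486976  0.107     ] -0.7839819283774742
scene carrier [ 0.48215937 -0.33782175  0.107     ]
```

>>> {"op": "play_rows", "data": {"plan": [[1.5, -4, 1, 0.053, 8.5], [1.5, -4, 1, 0.053, 8.5], [1.5, -4, 1, 0.053, 8.5], [1.5, -4, 1, 0.053, 8.5], [1.5, -4, 1, 0.053, 8.5], [1.5, -4, 1, 0.053, 8.5], [1.5, -4, 1, 0.053, 8.5], [1.5, -4, 1, 0.053, 8.5], [1.5, -4, 1, 0.053, 8.5], [1.5, -4, 1, 0.053, 8.5], [1.5, -4, 1, 0.053, 8.5]]}}

```text
time_s: 2.35
eef_pos: [0.3664, 0.0701, 0.3531]
eef_rot: [0.075, -0.074, 0.703, -0.703]
ft_force: [1.3, 0.4, -0.0]
opening: 0.994
```

```bash
cat >> h.py <<'E'
from scipy.spatial.transform import Rotation as Ro
def st():
    from station import robot
    o=robot.observe(); q=o["eef_rot"]; M=Ro.from_quat([q[1],q[2],q[3],q[0]]).as_matrix()
    print("t",round(o["time_s"],2),"pos",np.round(o["eef_pos"],4),"y",np.round(M[:,1],3),"z",np.round(M[:,2],3),"lean deg",round(np.degrees(np.arccos(-M[2,1])),1),"az",round(np.arctan2(M[1,1],M[0,1]),3),"open",round(o["opening"]*85.4,1),"F",np.round(o["ft_force"],1),"q",np.round(o["joint_pos"],2))
E
python3 -c "from h import *;st()"
```

```text
t 2.35 pos [0.3664 0.0701 0.3531] y [ 0.001  0.001 -1.   ] z [ 0.209 -0.978 -0.001] lean deg 0.1 az 0.608 open 84.9 F [ 1.3  0.4 -0. ] q [ 0.62 -0.12 -0.02  0.   -1.67  1.17]
```

>>> {"op": "play_rows", "data": {"plan": [[0, 0, 4, 0.14, 8.5], [0, 0, 4, 0.14, 8.5], [0, 0, 4, 0.13, 8.5], [0, 0, 4, 0, 8.5], [0, 0, 4, 0, 8.5], [0, 0, 4, 0, 8.5], [0, 0, 4, 0, 8.5], [0, 0, 4, 0, 8.5]]}}

```text
time_s: 3.15
eef_pos: [0.366, 0.0723, 0.6463]
eef_rot: [0.217, -0.213, 0.674, -0.674]
ft_force: [0.5, 0.0, 2.8]
opening: 0.998
```

```bash
python3 -c "from h import *;st()"
```

```text
t 3.15 pos [0.366  0.0723 0.6463] y [ 0.005  0.002 -1.   ] z [ 0.579 -0.815  0.002] lean deg 0.3 az 0.316 open 85.2 F [0.5 0.  2.8] q [ 0.62  0.27  1.31  0.   -2.61  1.57]
```

>>> {"op": "play_rows", "data": {"plan": [[0, 0, 4, 0, 8.5], [0, 0, 4, 0, 8.5], [0, 0, 4, 0, 8.5], [0, 0, 4, 0, 8.5]]}}

```text
time_s: 3.55
eef_pos: [0.3188, 0.0625, 0.6814]
eef_rot: [-0.236, 0.194, -0.67, 0.677]
ft_force: [-0.8, -0.4, 0.1]
opening: 0.994
```

```bash
python3 -c "from h import *;st()"
```

```text
t 3.55 pos [0.3188 0.0625 0.6814] y [ 0.06   0.008 -0.998] z [ 0.578 -0.816  0.028] lean deg 3.5 az 0.136 open 84.9 F [-0.8 -0.4  0.1] q [ 0.73  0.27  1.5   0.09 -2.75  1.54]
```

>>> {"op": "play_rows", "data": {"plan": [[0, 0, -4, 0, 8.5], [0, 0, -4, 0, 8.5], [0, 0, -4, 0, 8.5]]}}

```text
time_s: 3.85
eef_pos: [0.3237, 0.0648, 0.6211]
eef_rot: [-0.239, 0.191, -0.669, 0.677]
ft_force: [0.9, 0.5, 2.3]
opening: 0.994
```

```bash
python3 -c "from h import *;st()"
```

```text
t 3.85 pos [0.3237 0.0648 0.6211] y [ 0.068  0.01  -0.998] z [ 0.579 -0.815  0.031] lean deg 3.9 az 0.148 open 84.9 F [0.9 0.5 2.3] q [ 0.73  0.    0.84  0.05 -2.35  1.5 ]
```

>>> {"op": "play_rows", "data": {"plan": [[4, -1, -3, -0.06, 8.5], [4, -1, -3, -0.06, 8.5], [4, -1, -3, -0.06, 8.5], [4, -1, -3, -0.06, 8.5], [4, -1, -3, -0.06, 8.5], [4, -1, -2, -0.06, 8.5], [4, 0, 0, -0.04, 8.5], [4, 0, 0, 0, 8.5], [4, 0, 0, 0, 8.5], [4, 0, 0, 0, 8.5]]}}

```text
time_s: 4.85
eef_pos: [0.6937, 0.0074, 0.451]
eef_rot: [-0.103, 0.052, -0.693, 0.712]
ft_force: [1.8, 0.7, 2.5]
opening: 0.997
```

```bash
python3 -c "from h import *;st()"
```

```text
t 4.85 pos [0.6937 0.0074 0.451 ] y [ 0.075 -0.019 -0.997] z [ 0.216 -0.976  0.035] lean deg 4.4 az -0.253 open 85.2 F [1.8 0.7 2.5] q [ 0.25  0.75  1.48  0.05 -2.23  1.57]
```

>>> {"op": "play_rows", "data": {"plan": [[4, 0, 0, 0, 8.5], [4, 0, 0, 0, 8.5], [4, 0, 0, 0, 8.5], [4, 0, 0, 0, 8.5]]}}

```text
time_s: 5.25
eef_pos: [0.7803, 0.0065, 0.3855]
eef_rot: [-0.129, 0.026, -0.687, 0.714]
ft_force: [-0.9, -0.1, 0.1]
opening: 0.997
```

```bash
python3 -c "from h import *;st()"
```

```text
t 5.25 pos [0.7803 0.0065 0.3855] y [ 0.147 -0.022 -0.989] z [ 0.214 -0.975  0.054] lean deg 8.6 az -0.15 open 85.2 F [-0.9 -0.1  0.1] q [ 0.23  0.86  1.5   0.06 -2.07  1.59]
```

>>> {"op": "play_rows", "data": {"plan": [[4.5, 0, 2, 0, 8.5], [4.5, 0, 2, 0, 8.5], [4.5, 0, 2, 0, 8.5], [4.5, 0, 2, 0, 8.5]]}}

```text
time_s: 5.65
eef_pos: [0.8414, 0.0047, 0.3754]
eef_rot: [-0.175, -0.02, -0.676, 0.715]
ft_force: [0.4, 0.7, -0.4]
opening: 0.993
```

```bash
python3 -c "from h import *;st()"
```

```text
t 5.65 pos [0.8414 0.0047 0.3754] y [ 0.276 -0.025 -0.961] z [ 0.208 -0.974  0.085] lean deg 16.1 az -0.089 open 84.8 F [ 0.4  0.7 -0.4] q [ 0.23  0.9   1.5   0.09 -1.91  1.61]
```

>>> {"op": "play_rows", "data": {"plan": [[4.5, 0, 2, 0, 8.5], [4.5, 0, 2, 0, 8.5], [4.5, 0, 2, 0, 8.5], [4.5, 0, 2, 0, 8.5], [4.5, 0, 2, 0, 8.5]]}}

```text
time_s: 6.15
eef_pos: [0.9177, 0.0028, 0.3693]
eef_rot: [-0.233, -0.079, -0.657, 0.712]
ft_force: [-0.1, -1.0, -0.4]
opening: 0.994
```

```bash
python3 -c "from h import *;st()"
```

```text
t 6.15 pos [0.9177 0.0028 0.3693] y [ 0.436 -0.027 -0.9  ] z [ 0.193 -0.973  0.123] lean deg 25.9 az -0.062 open 84.9 F [-0.1 -1.  -0.4] q [ 0.22  0.94  1.5   0.12 -1.69  1.62]
```

>>> {"op": "play_rows", "data": {"plan": [[-3, 0, 1, -0.14, 8.5], [-3, 0, 1, -0.14, 8.5], [-3, 0, 1, -0.14, 8.5], [-3, 0, 0, -0.14, 8.5], [0, 0, 0, -0.14, 8.5], [0, 0, 0, -0.14, 8.5], [0, 0, 0, -0.14, 8.5], [4.5, 0, 2, 0, 8.5], [4.5, 0, 2, 0, 8.5], [4.5, 0, 2, 0, 8.5]]}}

```text
time_s: 7.15
eef_pos: [0.757, -0.0261, 0.1968]
eef_rot: [0.248, -0.144, -0.426, 0.858]
ft_force: [4.8, 1.5, -4.3]
opening: 0.993
```

```bash
python3 -c "from h import *;st()"
```

```text
t 7.15 pos [ 0.757  -0.0261  0.1968] y [-0.302 -0.514 -0.803] z [-0.459 -0.66   0.595] lean deg 36.6 az -2.102 open 84.8 F [ 4.8  1.5 -4.3] q [ 0.33  1.26  1.5   0.52 -2.25  0.89]
```

>>> {"op": "play_rows", "data": {"plan": [[-1, -3, 4, 0, 8.5], [-1, -3, 4, 0, 8.5]]}}

```text
time_s: 7.35
eef_pos: [0.7421, -0.0821, 0.0992]
eef_rot: [0.293, -0.041, -0.365, 0.883]
ft_force: [3.3, 0.5, -19.6]
opening: 0.995
```

```bash
python3 -c "from h import *;st()"
```

```text
t 7.35 pos [ 0.7421 -0.0821  0.0992] y [-0.487 -0.562 -0.668] z [-0.286 -0.621  0.73 ] lean deg 48.1 az -2.284 open 85.0 F [  3.3   0.5 -19.6] q [ 0.27  1.37  1.37  0.55 -2.24  0.98]
```

>>> {"op": "play_rows", "data": {"plan": [[0, 0, 0, 0, 8.5]]}}

```text
time_s: 7.45
eef_pos: [0.7422, -0.0863, 0.1701]
eef_rot: [0.278, -0.08, -0.389, 0.874]
ft_force: [1.8, -0.7, 3.3]
opening: 0.995
```

```bash
python3 - <<'E'
from h import *;st()
from station import robot; import cv2
cv2.imwrite("pics/c1.png",robot.grab_frame("scene")[:,:,::-1])
E
```

```text
t 7.45 pos [ 0.7422 -0.0863  0.1701] y [-0.424 -0.542 -0.725] z [-0.356 -0.636  0.684] lean deg 43.5 az -2.235 open 84.9 F [ 1.8 -0.7  3.3] q [ 0.26  1.26  1.36  0.55 -2.24  0.97]
```

View pics/c1.png

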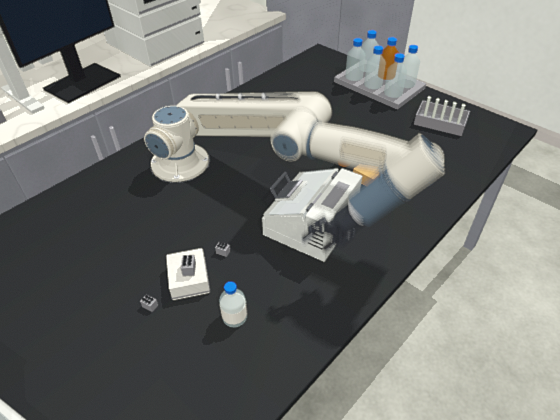

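>>> {"op": "play_rows", "data": {"plan": [[0, 0, 3, 0, 8.5]]}}

```text
time_s: 7.6
eef_pos: [0.7246, -0.0859, 0.2832]
eef_rot: [0.252, -0.142, -0.423, 0.859]
ft_force: [-0.3, 0.9, 7.7]
opening: 0.996
```

```bash
python3 -c "from h import *;st()"
```

```text
t 7.6 pos [ 0.7246 -0.0859  0.2832] y [-0.313 -0.515 -0.798] z [-0.456 -0.655  0.602] lean deg 37.0 az -2.116 open 85.0 F [-0.3  0.9  7.7] q [ 0.27  1.05  1.25  0.54 -2.2   0.93]
```

>>> {"op": "play_rows", "data": {"plan": [[0, 0, 3, 0, 8.5]]}}

```text
time_s: 7.7
eef_pos: [0.7075, -0.0864, 0.3259]
eef_rot: [0.248, -0.151, -0.431, 0.854]
ft_force: [-0.3, 0.3, 3.9]
opening: 0.995
```

```bash
python3 -c "from h import *;st()"
```

```text
t 7.7 pos [ 0.7075 -0.0864  0.3259] y [-0.293 -0.506 -0.811] z [-0.472 -0.662  0.583] lean deg 35.8 az -2.096 open 85.0 F [-0.3  0.3  3.9] q [ 0.27  1.    1.27  0.54 -2.24  0.95]
```

>>> {"op": "play_rows", "data": {"plan": [[-3, 1, 2, 0, 8.5], [-3, 1, 2, -0.1, 8.5], [-3, 1, 2, -0.13, 8.5], [-3, 1, 2, -0.13, 8.5], [-3, 1, 1, -0.13, 8.5], [-2, 1, 0, -0.13, 8.5], [0, 0, 0, -0.13, 8.5], [0, 0, 0, -0.13, 8.5], [0, 0, 0, -0.13, 8.5]]}}

```text
time_s: 8.6
eef_pos: [0.5391, -0.0271, 0.4133]
eef_rot: [0.633, -0.339, -0.317, 0.62]
ft_force: [-0.3, 0.1, -0.9]
opening: 0.995
```

```bash
python3 -c "from h import *;st()"
```

```text
t 8.6 pos [ 0.5391 -0.0271  0.4133] y [-0.569  0.002 -0.822] z [-0.822  0.035  0.569] lean deg 34.7 az 3.138 open 85.0 F [-0.3  0.1 -0.9] q [ 0.17  0.78  1.34 -0.24 -2.72 -0.39]
```

>>> {"op": "play_rows", "data": {"plan": [[4.5, 0, 2, 0, 8.5], [4.5, 0, 2, 0, 8.5], [4.5, 0, 2, 0, 8.5], [4.5, 0, 2, 0, 8.5]]}}

```text
time_s: 9.0
eef_pos: [0.5167, -0.0191, 0.4382]
eef_rot: [0.65, -0.305, -0.284, 0.636]
ft_force: [0.1, -0.4, 0.1]
opening: 0.997
```

```bash
python3 -c "from h import *;st()"
```

```text
t 9.0 pos [ 0.5167 -0.0191  0.4382] y [-0.653  0.005 -0.757] z [-0.756  0.034  0.653] lean deg 40.8 az 3.134 open 85.1 F [ 0.1 -0.4  0.1] q [ 0.15  0.81  1.5  -0.55 -2.94 -0.69]
```

>>> {"op": "play_rows", "data": {"plan": [[1, -1, -4, 0, 8.5], [2, -1, -4, 0, 8.5], [3, -1, -4, 0, 8.5], [4, -1, -1, 0, 8.5], [4, 0, 0, 0, 8.5], [4, 0, 0, 0, 8.5]]}}

```text
time_s: 9.6
eef_pos: [0.6202, -0.0495, 0.2711]
eef_rot: [0.647, -0.312, -0.29, 0.633]
ft_force: [0.4, -0.3, 1.3]
opening: 1.0
```

```bash
python3 -c "from h import *;st()"
```

```text
t 9.6 pos [ 0.6202 -0.0495  0.2711] y [-0.638  0.005 -0.77 ] z [-0.77   0.037  0.637] lean deg 39.6 az 3.134 open 85.4 F [ 0.4 -0.3  1.3] q [ 0.12  1.07  1.5  -0.18 -2.68 -0.3 ]
```

>>> {"op": "play_rows", "data": {"plan": [[4.5, 0, 1.5, 0, 8.5], [4.5, 0, 1.5, 0, 8.5], [4.5, 0, 1.5, 0, 8.5]]}}

```text
time_s: 9.9
eef_pos: [0.6358, -0.044, 0.261]
eef_rot: [0.635, -0.332, -0.307, 0.626]
ft_force: [-0.5, -0.2, 0.7]
opening: 0.993
```

```bash
python3 -c "from h import *;st()"
```

```text
t 9.9 pos [ 0.6358 -0.044   0.261 ] y [-0.592 -0.004 -0.806] z [-0.805  0.037  0.592] lean deg 36.3 az -3.135 open 84.8 F [-0.5 -0.2  0.7] q [ 0.13  1.07  1.5  -0.15 -2.63 -0.27]
```

>>> {"op": "play_rows", "data": {"plan": [[4.7, 0, 1.7, 0, 8.5], [4.7, 0, 1.7, 0, 8.5], [4.7, 0, 1.7, 0, 8.5], [4.7, 0, 1.7, 0, 8.5], [4.7, 0, 1.7, 0, 8.5], [4.7, 0, 1.7, 0, 8.5], [4.7, 0, 1.7, 0, 8.5], [4.7, 0, 1.7, 0, 8.5]]}}

```text
time_s: 10.7
eef_pos: [0.6886, -0.0346, 0.2383]
eef_rot: [0.596, -0.393, -0.362, 0.6]
ft_force: [-0.2, 0.1, -0.1]
opening: 0.995
```

```bash
python3 -c "from h import *;st()"
```

```text
t 10.7 pos [ 0.6886 -0.0346  0.2383] y [-0.43  -0.029 -0.902] z [-0.902  0.034  0.429] lean deg 25.6 az -3.074 open 85.0 F [-0.2  0.1 -0.1] q [ 0.16  1.07  1.5  -0.06 -2.44 -0.22]
```

>>> {"op": "play_rows", "data": {"plan": [[4.2, 0, 2.7, 0, 8.5], [4.2, 0, 2.7, 0, 8.5], [4.2, 0, 2.7, 0, 8.5], [4.2, 0, 2.7, 0, 8.5], [4.2, 0, 2.7, 0, 8.5], [4.2, 0, 2.7, 0, 8.5], [4.2, 0, 2.7, 0, 8.5], [4.2, 0, 2.7, 0, 8.5], [4.2, 0, 2.7, 0, 8.5], [4.2, 0, 2.7, 0, 8.5]]}}

```text
time_s: 11.7
eef_pos: [0.7362, -0.0291, 0.297]
eef_rot: [0.527, -0.477, -0.439, 0.549]
ft_force: [-0.2, 0.4, 0.3]
opening: 0.995
```

```bash
python3 -c "from h import *;st()"
```

```text
t 11.7 pos [ 0.7362 -0.0291  0.297 ] y [-0.159 -0.058 -0.986] z [-0.987  0.022  0.158] lean deg 9.8 az -2.792 open 85.0 F [-0.2  0.4  0.3] q [ 0.19  0.98  1.5   0.04 -2.26 -0.18]
```

>>> {"op": "play_rows", "data": {"plan": [[4.5, 0, 2.1, 0, 8.5], [4.5, 0, 2.1, 0, 8.5], [4.5, 0, 2.1, 0, 8.5], [4.5, 0, 2.1, 0, 8.5], [4.5, 0, 2.1, 0, 8.5]]}}

```text
time_s: 12.2
eef_pos: [0.7905, -0.0282, 0.2942]
eef_rot: [-0.485, 0.52, 0.478, -0.515]
ft_force: [-0.6, 0.5, -0.7]
opening: 0.993
```

```bash
python3 -c "from h import *;st()"
```

```text
t 12.2 pos [ 0.7905 -0.0282  0.2942] y [-0.003 -0.071 -0.997] z [-1.     0.011  0.002] lean deg 4.1 az -1.615 open 84.8 F [-0.6  0.5 -0.7] q [ 0.19  0.98  1.5   0.08 -2.1  -0.16]
```

>>> {"op": "play_rows", "data": {"plan": [[-4, 0, 1, 0, 8.5], [-4, 0, 1, 0.1, 8.5], [-4, 0, 1, 0.14, 8.5], [0, 0, 0, 0.14, 8.5], [0, 0, 0, 0.14, 8.5], [0, 0, 0, 0.14, 8.5], [0, 0, 0, 0.14, 8.5], [0, 0, 0, 0.14, 8.5], [0, 0, 0, 0.14, 8.5], [0, 0, 0, 0.14, 8.5], [0, 0, 0, 0.14, 8.5], [0, 0, 0, 0.14, 8.5]]}}

```text
time_s: 13.4
eef_pos: [0.7115, -0.0268, 0.3209]
eef_rot: [0.013, -0.065, -0.702, 0.709]
ft_force: [-0.0, 0.3, 1.1]
opening: 0.997
```

```bash
python3 -c "from h import *;st()"
```

```text
t 13.4 pos [ 0.7115 -0.0268  0.3209] y [ 0.073 -0.013 -0.997] z [-0.111 -0.994  0.005] lean deg 4.2 az -0.182 open 85.1 F [-0.   0.3  1.1] q [ 0.19  0.56  0.75  0.03 -1.7   1.27]
```

Clean. Now lean it outward.

>>> {"op": "play_rows", "data": {"plan": [[4.5, 0, 0, 0, 8.5], [4.5, 0, 1.5, 0, 8.5], [4.5, 0, 2, 0, 8.5], [4.5, 0, 2, 0, 8.5], [4.5, 0, 2, 0, 8.5], [4.5, 0, 2, 0, 8.5], [4.5, 0, 2, 0, 8.5], [4.5, 0, 2, 0, 8.5]]}}

```text
time_s: 14.2
eef_pos: [0.8653, -0.0216, 0.3287]
eef_rot: [-0.051, -0.131, -0.697, 0.703]
ft_force: [0.1, 0.1, -0.4]
opening: 0.994
```

```bash
python3 -c "from h import *;st()"
```

```text
t 14.2 pos [ 0.8653 -0.0216  0.3287] y [ 0.254 -0.024 -0.967] z [-0.114 -0.993 -0.006] lean deg 14.8 az -0.093 open 84.9 F [ 0.1  0.1 -0.4] q [ 0.18  0.95  1.5   0.07 -1.87  1.3 ]
```

>>> {"op": "play_rows", "data": {"plan": [[4.5, 0, 2, 0, 8.5], [4.5, 0, 2, 0, 8.5], [4.5, 0, 2, 0, 8.5], [4.5, 0, 2, 0, 8.5], [4.5, 0, 2, 0, 8.5], [4.5, 0, 2, 0, 8.5], [4.5, 0, 2, 0, 8.5]]}}

```text
time_s: 14.9
eef_pos: [0.9639, -0.0182, 0.3303]
eef_rot: [-0.136, -0.214, -0.682, 0.686]
ft_force: [0.3, 0.5, -0.5]
opening: 0.997
```

```bash
python3 -c "from h import *;st()"
```

```text
t 14.9 pos [ 0.9639 -0.0182  0.3303] y [ 0.479 -0.033 -0.877] z [-0.108 -0.994 -0.022] lean deg 28.7 az -0.068 open 85.1 F [ 0.3  0.5 -0.5] q [ 0.19  1.    1.5   0.12 -1.58  1.3 ]
```

>>> {"op": "play_rows", "data": {"plan": [[-4.8, 0, 1, 0, 8.5], [-4.8, 0, 1, 0, 8.5], [-4.8, 1, 1, 0, 8.5], [-4.8, 1, 0, 0, 8.5], [-4.8, 1, 0, 0, 8.5], [-4.8, 1, 0, 0, 8.5], [-4.8, 1, 0, 0, 8.5], [-4, 1, 0, -0.14, 8.5], [-4, 1, 0, -0.14, 6], [-4, 1, 0, -0.14, 4.2], [-4, 0, 0, -0.14, 4.2], [0, 0, 0, -0.14, 4.2]]}}

```text
time_s: 16.1
eef_pos: [0.5467, 0.0584, 0.3571]
eef_rot: [0.094, -0.421, -0.579, 0.692]
ft_force: [1.4, 0.9, 0.8]
opening: 0.49
```

```bash
python3 -c "from h import *;st()"
```

```text
t 16.1 pos [0.5467 0.0584 0.3571] y [ 0.357 -0.313 -0.88 ] z [-0.692 -0.722 -0.024] lean deg 28.4 az -0.719 open 41.8 F [1.4 0.9 0.8] q [ 0.68  0.05 -0.14  0.5  -1.32  0.01]
```

>>> {"op": "play_rows", "data": {"plan": [[-2, 0.1, -2, -0.12, 4.2], [-2, 0.1, -2, -0.12, 4.2], [-2, 0.1, -2, -0.12, 4.2], [-1.8, 0.2, -2, -0.12, 4.2], [0, 0, -2, -0.12, 4.2], [0, 0, 0, 0, 4.2]]}}

```text
time_s: 16.7
eef_pos: [0.4718, 0.0641, 0.253]
eef_rot: [0.295, -0.571, -0.428, 0.636]
ft_force: [0.1, -0.6, -0.5]
opening: 0.494
```

```bash
python3 - <<'E'
from h import *;st()
from station import robot; import cv2
for n in ["scene","top","wrist"]:
    im=robot.grab_frame(n)[:,:,::-1]
    if n=="scene": im=cv2.resize(im[110:270,210:390],None,fx=4,fy=3.6)
    if n=="top": im=cv2.resize(im[120:260,170:350],None,fx=4,fy=4)
    cv2.imwrite(f"pics/d_{n}.png",im)
E
```

```text
t 16.7 pos [0.4718 0.0641 0.253 ] y [ 0.113 -0.461 -0.88 ] z [-0.978 -0.207 -0.017] lean deg 28.3 az -1.33 open 42.2 F [ 0.1 -0.6 -0.5] q [ 0.77  0.14 -0.27  0.42 -1.44 -0.69]
```

View pics/d_scene.png

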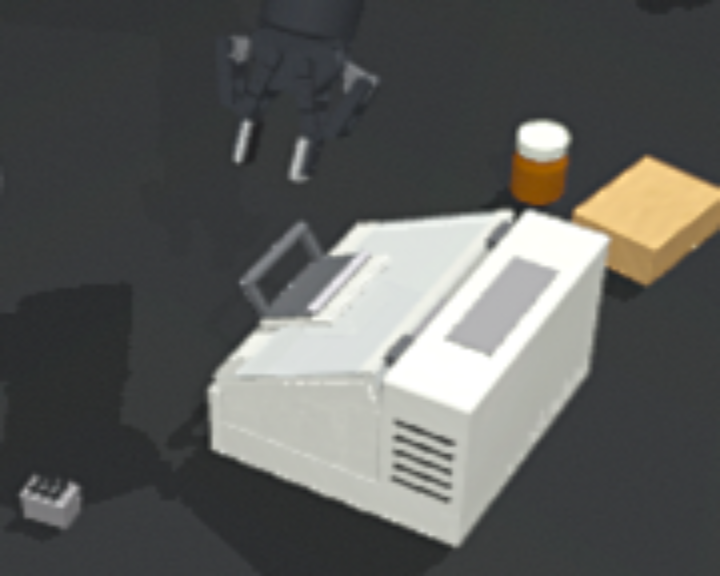

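View pics/d_wrist.png

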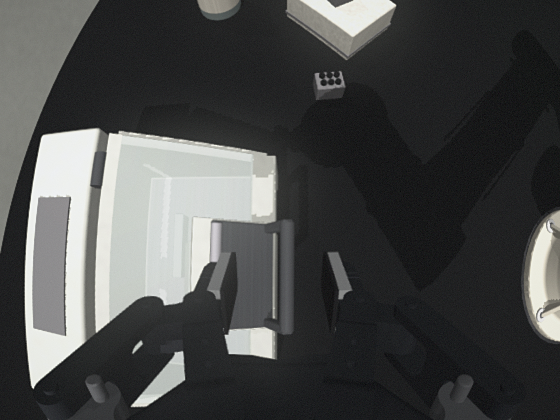

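>>> {"op": "play_rows", "data": {"plan": [[-0.3, 0, -3.5, 0, 4.2], [0, 0, -3.5, 0, 4.2], [0, 0, -3.0, 0, 4.2], [0, 0, -1.3, 0, 4.2], [0, 0, 0, 0, 4.2], [0, 0, 0, 0, 0.5], [0, 0, 0, 0, 0.5], [0, 0, 0, 0, 0.5], [0, 0, 0, 0, 0.5]], "grip_force": 30}}

```text
time_s: 17.75
eef_pos: [0.4687, 0.064, 0.1433]
eef_rot: [0.295, -0.571, -0.429, 0.635]
ft_force: [-5.8, 2.6, 3.8]
opening: 0.125
```

```bash
python3 - <<'E'
from h import *;st()
from station import robot; import cv2
for n in ["scene","wrist"]:
    im=robot.grab_frame(n)[:,:,::-1]
    if n=="scene": im=cv2.resize(im[110:270,210:390],None,fx=4,fy=3.6)
    cv2.imwrite(f"pics/e_{n}.png",im)
E
```

```text
t 17.75 pos [0.4687 0.064  0.1433] y [ 0.117 -0.458 -0.881] z [-0.978 -0.208 -0.021] lean deg 28.2 az -1.322 open 10.7 F [-5.8  2.6  3.8] q [ 0.77  0.22 -0.48  0.46 -1.18 -0.81]
```

View pics/e_scene.png

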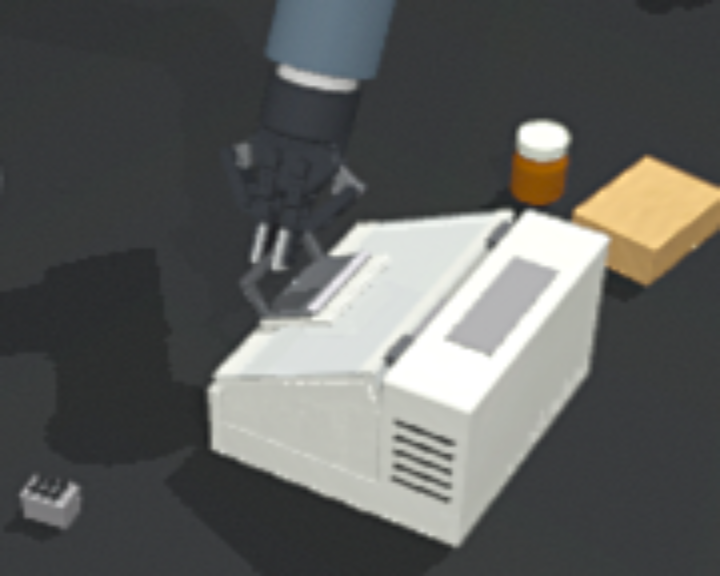

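View pics/e_wrist.png

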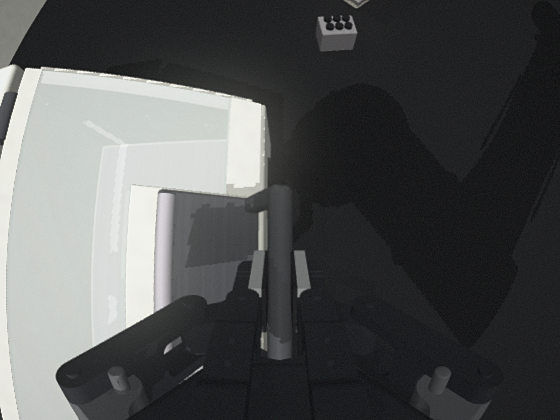

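```bash
python3 - <<'E'
from h import *
p=[0.5679,0.0852,0.2072]
h=np.radians(28.9);d=np.array([-np.cos(h),-np.sin(h)]);n=np.array([-np.sin(h),np.cos(h)])
Hh=np.array([.06,.17])
def R(a): # opening sense: d->n
    c,s=np.cos(a),np.sin(a); return np.array([[c,s],[-s,c]])
P=.106*d+.012*n;B=.156*d+.052*n
def bar(hd,pd): return Hh+R(hd)@(P+R(pd)@(B-P))
w=[(0,a) for a in (0,.15,.3,.45,.6)]+[(a,.6) for a in np.arange(.1,1.61,.125)]
b=np.array([bar(*x) for x in w]); W=T(p,np.c_[b[:,0],0*b[:,0],b[:,1]])
for x,ww,dd in zip(w[1:],W[1:],np.diff(W,axis=0)): print(np.round(x,2),np.round(ww,3),np.round(dd*100,1))
print("rest at1.6",T(p,[bar(1.6,0)[0],0,bar(1.6,0)[1]]))
E
```

```text
[0.   0.15] [0.471 0.065 0.149] [0.2 0.  0.9]
[0.  0.3] [0.474 0.066 0.158] [0.4 0.1 0.9]
[0.   0.45] [0.479 0.067 0.166] [0.5 0.1 0.8]
[0.  0.6] [0.485 0.068 0.174] [0.6 0.1 0.7]
[0.1 0.6] [0.486 0.068 0.188] [0.1 0.  1.4]
[0.22 0.6 ] [0.49  0.069 0.206] [0.3 0.1 1.8]
[0.35 0.6 ] [0.495 0.07  0.223] [0.5 0.1 1.7]
[0.48 0.6 ] [0.503 0.071 0.24 ] [0.8 0.2 1.6]
[0.6 0.6] [0.512 0.073 0.255] [0.9 0.2 1.5]
[0.72 0.6 ] [0.523 0.076 0.269] [1.1 0.2 1.4]
[0.85 0.6 ] [0.536 0.079 0.281] [1.3 0.3 1.2]
[0.98 0.6 ] [0.55  0.082 0.292] [1.4 0.3 1.1]
[1.1 0.6] [0.566 0.085 0.301] [1.5 0.3 0.9]
[1.23 0.6 ] [0.582 0.088 0.307] [1.6 0.3 0.7]
[1.35 0.6 ] [0.599 0.092 0.312] [1.7 0.4 0.5]
[1.48 0.6 ] [0.617 0.095 0.314] [1.8 0.4 0.2]
[1.6 0.6] [0.635 0.099 0.314] [1.8 0.4 0. ]
rest at1.6 [[0.60202073 0.09237276 0.33250633]]
```

>>> {"op": "play_rows", "data": {"plan": [[0.2, 0, 0.9, 0, 0.5], [0.4, 0.1, 0.9, 0, 0.5], [0.5, 0.1, 0.8, 0, 0.5], [0.5, 0.1, 0.6, 0, 0.5], [0, 0, 0, 0, 0.5]]}}

```text
time_s: 18.35
eef_pos: [0.4811, 0.0661, 0.1743]
eef_rot: [0.297, -0.57, -0.426, 0.636]
ft_force: [-24.8, 9.2, 9.4]
opening: 0.122
```

```bash
python3 - <<'E'
from h import *;st()
from station import robot; import cv2
for n in ["scene"]:
    im=robot.grab_frame(n)[:,:,::-1]
    if n=="scene": im=cv2.resize(im[110:270,210:390],None,fx=4,fy=3.6)
    cv2.imwrite(f"pics/f_{n}.png",im)
E
```

```text
t 18.35 pos [0.4811 0.0661 0.1743] y [ 0.108 -0.459 -0.882] z [-0.979 -0.204 -0.014] lean deg 28.2 az -1.34 open 10.4 F [-24.8   9.2   9.4] q [ 0.76  0.21 -0.39  0.44 -1.26 -0.76]
```

View pics/f_scene.png

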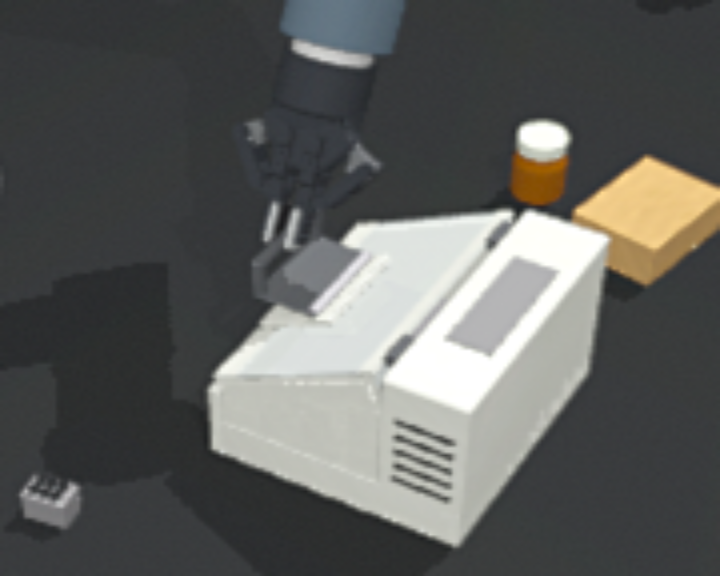

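>>> {"op": "play_rows", "data": {"plan": [[-0.2, 0, 1.5, 0, 0.5], [0.1, 0.1, 1.8, 0, 0.5], [0.5, 0.1, 1.7, 0, 0.5], [0.8, 0.2, 1.6, 0, 0.5]]}}

```text
time_s: 18.8
eef_pos: [0.4952, 0.0698, 0.2398]
eef_rot: [0.296, -0.57, -0.428, 0.636]
ft_force: [-0.5, -2.1, -9.1]
opening: 0.12
```

```bash
python3 - <<'E'
from h import *;st()
from station import robot; import cv2
for n in ["scene"]:
    im=robot.grab_frame(n)[:,:,::-1]
    if n=="scene": im=cv2.resize(im[90:270,210:390],None,fx=4,fy=3.3)
    cv2.imwrite(f"pics/g_{n}.png",im)
E
```

```text
t 18.8 pos [0.4952 0.0698 0.2398] y [ 0.112 -0.46  -0.881] z [-0.978 -0.207 -0.016] lean deg 28.2 az -1.333 open 10.3 F [-0.5 -2.1 -9.1] q [ 0.75  0.19 -0.24  0.43 -1.41 -0.67]
```

View pics/g_scene.png

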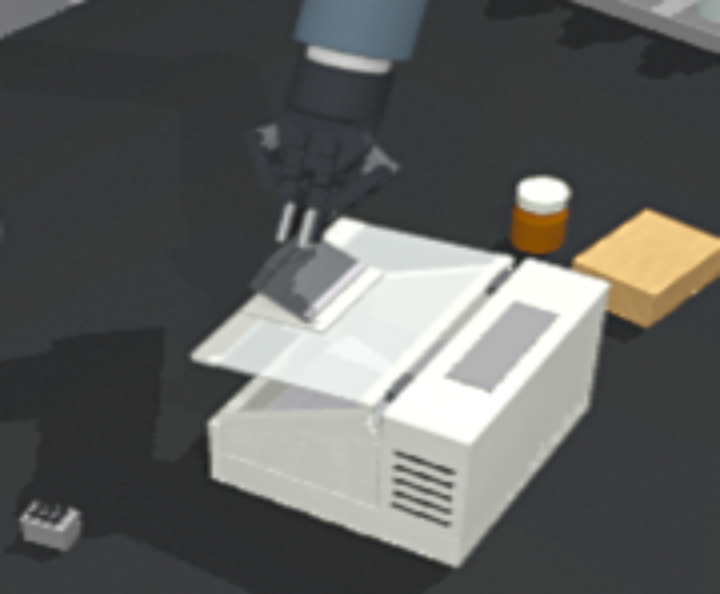

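Hood is rising with the paddle up. Continue the arc.

>>> {"op": "play_rows", "data": {"plan": [[0.9, 0.2, 1.5, 0, 0.5], [1.1, 0.2, 1.4, 0, 0.5], [1.3, 0.3, 1.2, 0, 0.5], [1.4, 0.3, 1.1, 0, 0.5], [1.5, 0.3, 0.9, 0, 0.5], [1.6, 0.3, 0.7, 0, 0.5]]}}

```text
time_s: 19.45
eef_pos: [0.5725, 0.0852, 0.3147]
eef_rot: [0.294, -0.573, -0.427, 0.635]
ft_force: [-23.7, 8.5, 27.9]
opening: 0.109
```

```bash
python3 - <<'E'
from h import *;st()
from station import robot; import cv2
for n in ["scene"]:
    im=robot.grab_frame(n)[:,:,::-1]
    if n=="scene": im=cv2.resize(im[90:270,210:390],None,fx=4,fy=3.3)
    cv2.imwrite(f"pics/i_{n}.png",im)
E
```

```text
t 19.45 pos [0.5725 0.0852 0.3147] y [ 0.116 -0.462 -0.879] z [-0.978 -0.206 -0.021] lean deg 28.5 az -1.325 open 9.3 F [-23.7   8.5  27.9] q [ 0.68  0.32  0.11  0.45 -1.58 -0.52]
```

View pics/i_scene.png

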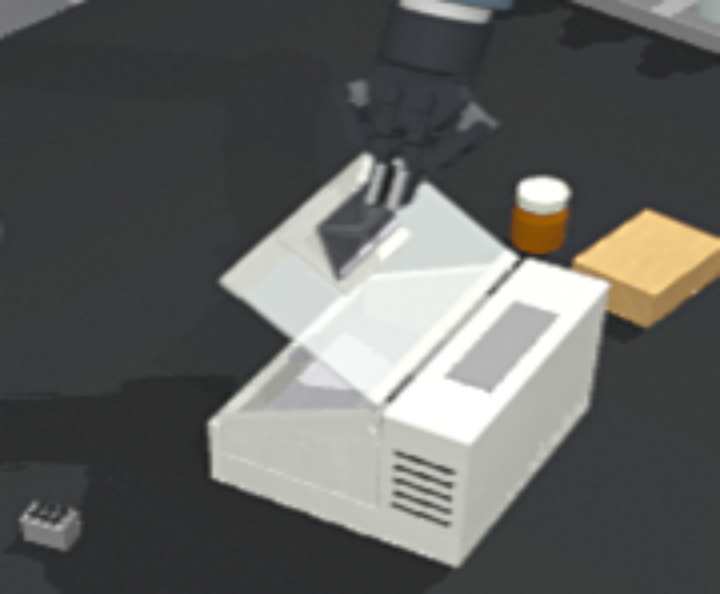

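>>> {"op": "play_rows", "data": {"plan": [[0.3, 0.1, 1.2, 0, 0.5], [1.2, 0.2, 0.8, 0, 0.5]]}}

```text
time_s: 19.7
eef_pos: [0.588, 0.0881, 0.329]
eef_rot: [0.295, -0.571, -0.427, 0.636]
ft_force: [-5.7, -4.6, -4.8]
opening: 0.098
```

```bash
python3 -c "from h import *;st()"
```

```text
t 19.7 pos [0.588  0.0881 0.329 ] y [ 0.112 -0.461 -0.88 ] z [-0.978 -0.206 -0.017] lean deg 28.3 az -1.332 open 8.3 F [-5.7 -4.6 -4.8] q [ 0.66  0.35  0.19  0.45 -1.62 -0.48]
```

>>> {"op": "play_rows", "data": {"plan": [[1.5, 0.3, -0.2, 0, 0.5], [1.6, 0.3, -0.1, 0, 0.5]]}}

```text
time_s: 19.9
eef_pos: [0.6208, 0.0944, 0.3294]
eef_rot: [0.293, -0.573, -0.428, 0.634]
ft_force: [-8.1, 1.7, 16.6]
opening: 0.068
```

```bash
python3 - <<'E'
from h import *;st()
from station import robot; import cv2
for n in ["scene","wrist"]:
    im=robot.grab_frame(n)[:,:,::-1]
    if n=="scene": im=cv2.resize(im[90:270,210:390],None,fx=4,fy=3.3)
    cv2.imwrite(f"pics/j_{n}.png",im)
E
```

```text
t 19.9 pos [0.6208 0.0944 0.3294] y [ 0.119 -0.462 -0.879] z [-0.978 -0.207 -0.023] lean deg 28.5 az -1.319 open 5.8 F [-8.1  1.7 16.6] q [ 0.64  0.42  0.28  0.46 -1.63 -0.45]
```

View pics/j_scene.png

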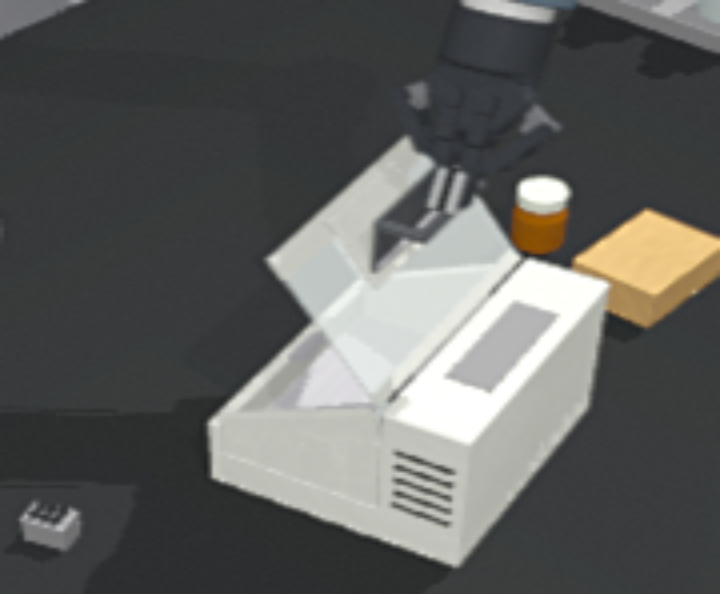

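View pics/j_wrist.png

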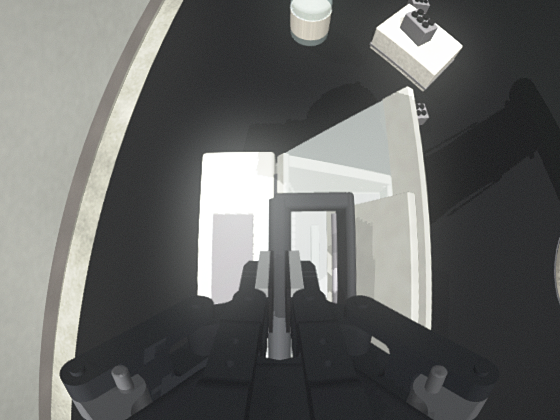

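>>> {"op": "play_rows", "data": {"plan": [[0, 0, 1, 0, 1.6], [0, 0, 3, 0, 1.6], [0, 0, 3, 0, 0.5], [-2, -0.4, 2, 0.14, 0.5], [-2, -0.4, 0, 0.14, 0.5], [-2, -0.4, 0, 0.14, 0.5], [-2, -0.4, 0, 0.14, 0.5], [-2, -0.4, 0, 0.14, 0.5], [-2, -0.4, 0, 0.14, 0.5], [-2, -0.4, 0, 0.14, 0.5], [-2, -0.4, 0, 0.14, 0.5], [-2, -0.4, 0, 0.14, 0.5]]}}

```text
time_s: 21.2
eef_pos: [0.4398, 0.0593, 0.4163]
eef_rot: [-0.139, -0.208, -0.684, 0.685]
ft_force: [-0.3, 0.4, 0.6]
opening: 0.057
```

```bash
python3 - <<'E'
from h import *;st()
from station import robot; import cv2
for n in ["scene","top"]:
    im=robot.grab_frame(n)[:,:,::-1]
    if n=="scene": im=cv2.resize(im[90:270,210:390],None,fx=4,fy=3.3)
    else: im=cv2.resize(im[100:260,160:340],None,fx=4,fy=3.6)
    cv2.imwrite(f"pics/k_{n}.png",im)
E
```

```text
t 21.2 pos [0.4398 0.0593 0.4163] y [ 0.476 -0.026 -0.879] z [-0.094 -0.995 -0.022] lean deg 28.4 az -0.054 open 4.9 F [-0.3  0.4  0.6] q [ 0.78 -0.3  -0.24  0.38 -1.3   0.65]
```

View pics/k_scene.png

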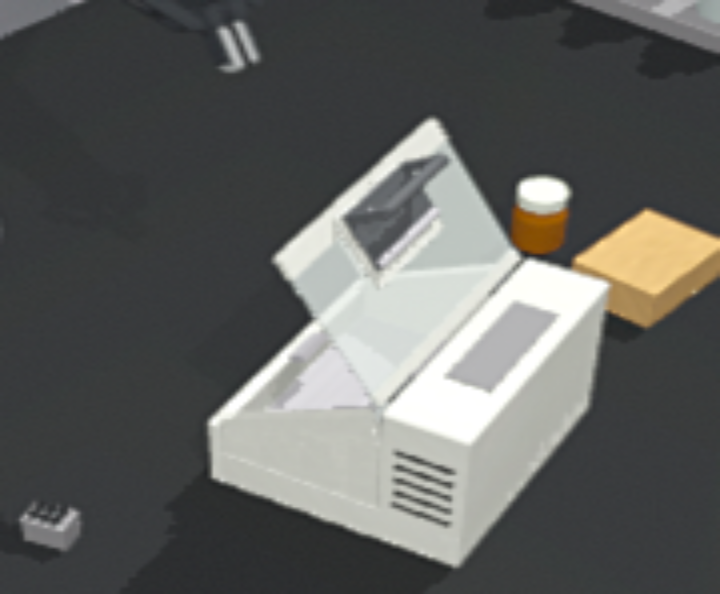

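View pics/k_top.png

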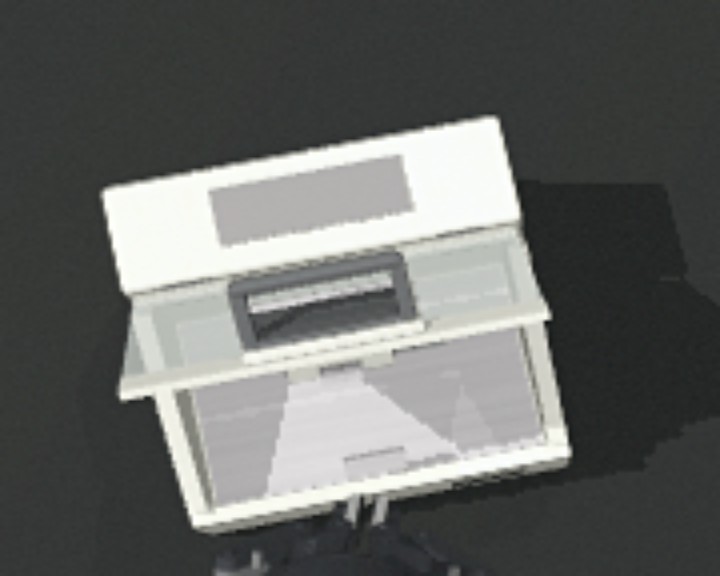

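>>> {"op": "play_rows", "data": {"plan": [[0, 0, -4.8, 0.1, 0.5], [0, 0, -4.8, 0.1, 0.5], [0, 0, -4.8, 0.1, 0.5], [2, 0.4, 0, 0, 0.5], [2, 0.4, 0, 0, 0.5], [2, 0.4, 0, 0, 0.5], [1.5, 0.3, 0, 0, 0.5]]}}

```text
time_s: 22.0
eef_pos: [0.5175, 0.0748, 0.2713]
eef_rot: [0.237, 0.105, 0.706, -0.659]
ft_force: [-0.3, 0.4, -0.1]
opening: 0.058
```

```bash
python3 -c "from h import *;st()"
```

```text
t 22.0 pos [0.5175 0.0748 0.2713] y [ 0.461  0.11  -0.88 ] z [ 0.196 -0.98  -0.02 ] lean deg 28.3 az 0.235 open 5.0 F [-0.3  0.4 -0.1] q [ 0.54 -0.13 -0.42  0.2  -0.82  1.13]
```

>>> {"op": "play_rows", "data": {"plan": [[0.7, 0.15, 0, 0, 0.5], [0.7, 0.15, 0, 0, 0.5], [0.7, 0.15, 0, 0, 0.5]]}}

```text
time_s: 22.3
eef_pos: [0.5353, 0.0785, 0.2695]
eef_rot: [0.235, 0.103, 0.707, -0.659]
ft_force: [-8.6, -1.4, 0.4]
opening: 0.057
```

```bash
python3 - <<'E'
from h import *;st()
from station import robot; import cv2
for n in ["scene","wrist"]:
    im=robot.grab_frame(n)[:,:,::-1]
    if n=="scene": im=cv2.resize(im[90:270,210:390],None,fx=4,fy=3.3)
    cv2.imwrite(f"pics/l_{n}.png",im)
E
```

```text
t 22.3 pos [0.5353 0.0785 0.2695] y [ 0.456  0.109 -0.883] z [ 0.196 -0.98  -0.02 ] lean deg 28.0 az 0.235 open 4.9 F [-8.6 -1.4  0.4] q [ 0.52 -0.09 -0.38  0.18 -0.82  1.15]
```

View pics/l_scene.png

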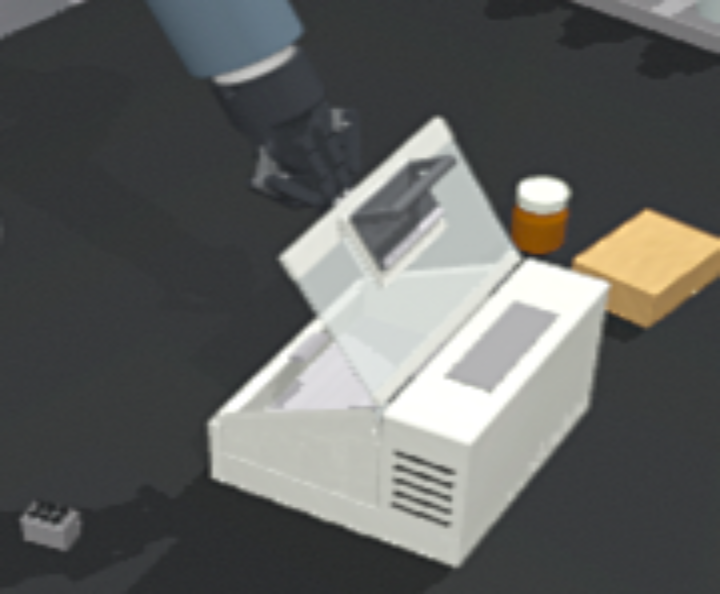

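View pics/l_wrist.png

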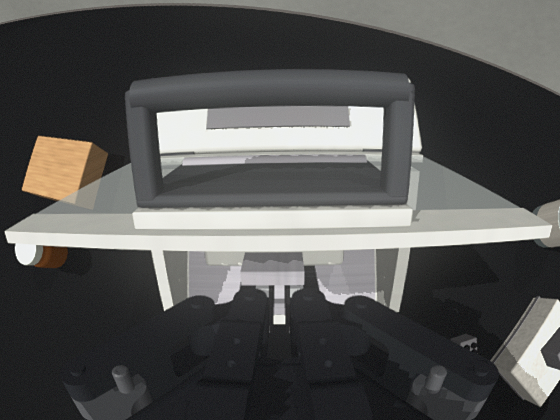

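>>> {"op": "play_rows", "data": {"plan": [[0.8, 0.17, 0, 0, 0.5], [0.8, 0.17, 0.2, 0, 0.5], [0.6, 0.12, 0.2, 0, 0.5]]}}

```text
time_s: 22.7
eef_pos: [0.5456, 0.079, 0.2631]
eef_rot: [0.224, 0.094, 0.708, -0.664]
ft_force: [-64.5, -6.4, 2.9]
opening: 0.06
```

>>> {"op": "play_rows", "data": {"plan": [[0.6, 0.12, 0.1, 0, 0.5], [0.6, 0.12, 0.1, 0, 0.5]]}}

```text
time_s: 22.9
eef_pos: [0.5488, 0.0779, 0.2569]
eef_rot: [0.215, 0.087, 0.708, -0.667]
ft_force: [-90.6, -10.8, 2.2]
opening: 0.06
```

```bash
python3 - <<'E'
from h import *;st()
from station import robot; import cv2
for n in ["scene"]:
    im=robot.grab_frame(n)[:,:,::-1]
    if n=="scene": im=cv2.resize(im[90:270,210:390],None,fx=4,fy=3.3)
    cv2.imwrite(f"pics/m_{n}.png",im)
E
```

```text
t 22.9 pos [0.5488 0.0779 0.2569] y [ 0.411  0.095 -0.907] z [ 0.188 -0.982 -0.017] lean deg 24.9 az 0.227 open 5.1 F [-90.6 -10.8   2.2] q [ 0.49 -0.03 -0.32  0.15 -0.86  1.19]
```

View pics/m_scene.png

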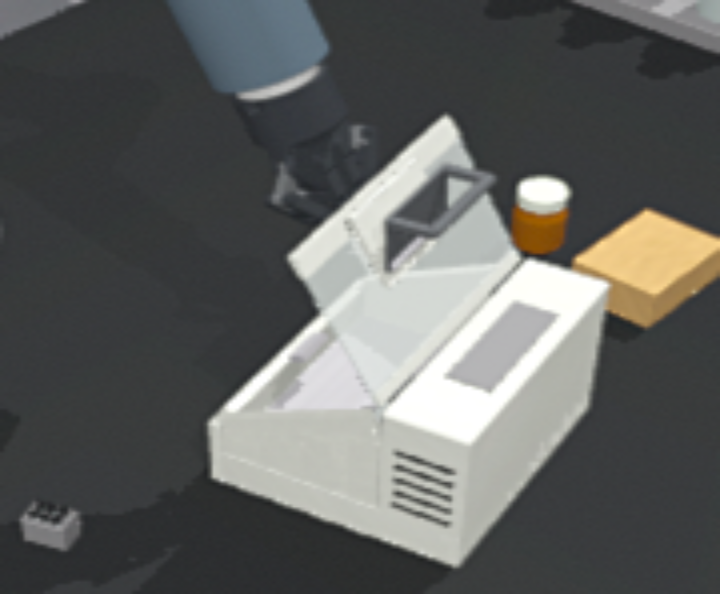

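>>> {"op": "play_rows", "data": {"plan": [[-1.5, -0.3, 0, 0, 0.5], [-2.5, -0.5, 0.5, 0, 0.5], [-4, -0.8, 0.5, 0, 0.5], [-4, -0.8, 0, 0, 0.5], [0, 0, 0, 0, 0.5]]}}

```text
time_s: 23.45
eef_pos: [0.448, 0.0612, 0.2886]
eef_rot: [0.239, 0.106, 0.707, -0.657]
ft_force: [0.9, 1.2, 0.5]
opening: 0.057
```

```bash
python3 - <<'E'
from h import *;st()
from station import robot; import cv2
for n in ["scene","wrist"]:
    im=robot.grab_frame(n)[:,:,::-1]
    if n=="scene": im=cv2.resize(im[90:270,210:390],None,fx=4,fy=3.3)
    cv2.imwrite(f"pics/n_{n}.png",im)
E
```

```text
t 23.45 pos [0.448  0.0612 0.2886] y [ 0.464  0.114 -0.878] z [ 0.199 -0.98  -0.022] lean deg 28.5 az 0.241 open 4.9 F [0.9 1.2 0.5] q [ 0.63 -0.31 -0.51  0.23 -0.91  1.04]
```

View pics/n_scene.png

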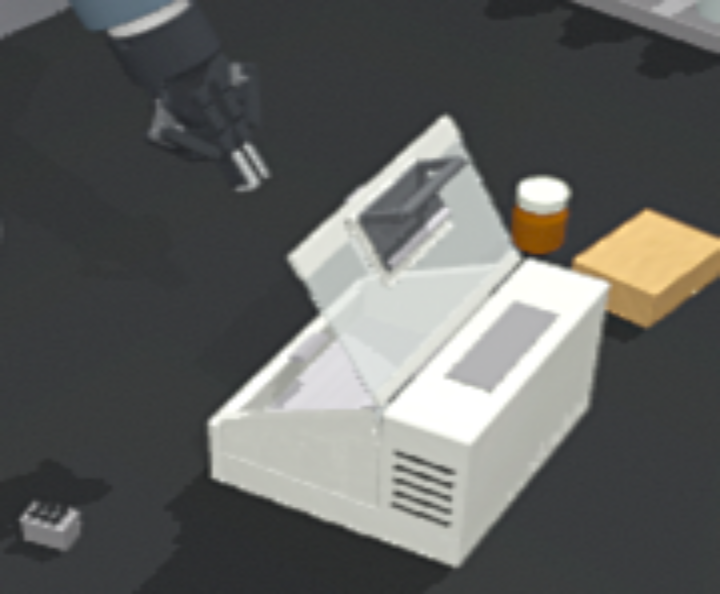

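View pics/n_wrist.png

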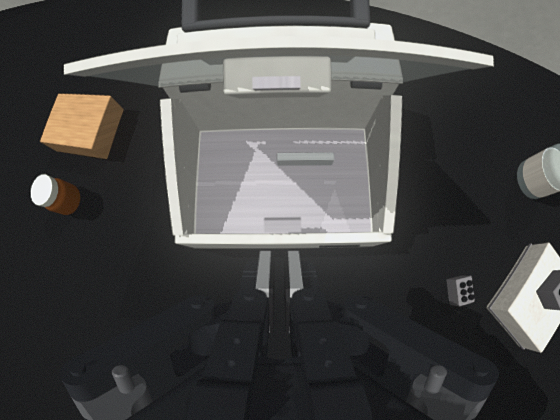

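```bash
python3 - <<'E'
from h import *;import cv2,json
from station import robot
ci=robot.camera_info("wrist");K,R,t=[np.array(ci[k],float) for k in("camera_matrix","R","t")]
np.savez("w1.npz",K=K,R=R,t=t)
im=cv2.imread("pics/n_wrist.png")
cv2.imwrite("pics/n_crop.png",cv2.resize(im[110:255,150:410],None,fx=3,fy=3,interpolation=cv2.INTER_CUBIC))
p=[0.5679,0.0852,0.2072]
for a in np.arange(1.2,1.61,.1):
    th=np.radians(28.9)-a
    E=[.06-.166*np.cos(th),.17-.166*np.sin(th)]
    print(round(a,2),proj("scene",T(p,[[E[0],.118,E[1]],[E[0],-.118,E[1]]])).round(1).tolist())
E
```

```text
1.2 [[305.2, 131.0], [266.3, 172.6]]
1.3 [[308.4, 128.9], [269.4, 170.6]]
1.4 [[312.0, 127.1], [273.0, 169.1]]
1.5 [[315.9, 125.8], [277.0, 168.0]]
1.6 [[320.0, 124.9], [281.3, 167.4]]
```

View pics/n_crop.png

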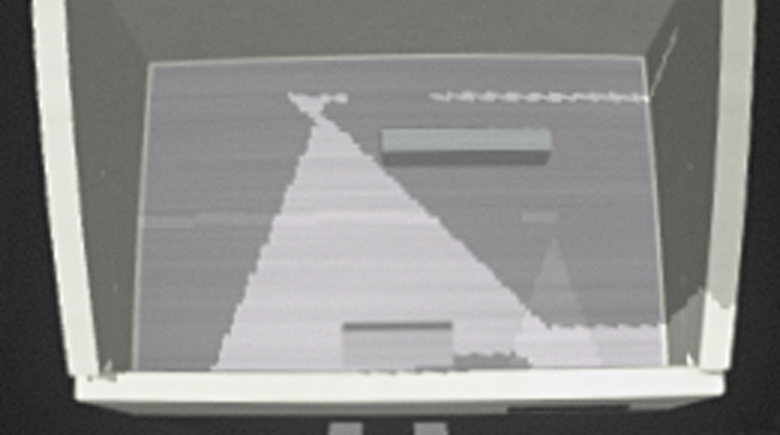

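```bash
cat >> h.py <<'E'
def wray(f,uv,z):
    w=np.load(f);K,R,t=w["K"],w["R"],w["t"]
    v=np.array([uv[0]-K[0,2],uv[1]-K[1,2]]);r=np.hypot(*v);th=r/K[0,0]
    c=np.r_[np.sin(th)*v/r,np.cos(th)]; d=R.T@c;o=-R.T@t
    return o+d*(z-o[2])/d[2]
def inv(p,X):
    c,s=np.cos(p[2]),np.sin(p[2]);a=X[0]-p[0];b=X[1]-p[1]
    return np.array([c*a+s*b,-s*a+c*b,X[2]])
E
python3 - <<'E'
from h import *
p=[0.5679,0.0852,0.2072]
def q(n,u,v,z):
    X=wray("w1.npz",(u/3+150-.33,v/3+110-.33),z);print(n,X.round(4),"s",inv(p,X).round(4))
q("stop TF l",382,153,.0675);q("stop TF r",550,153,.0675);q("stop BF l",384,165,.0455);q("stop BF r",549,165,.0455)
q("stop TB l",383,130,.0675);q("TB r",549,130,.0675)
q("keeper",343,325,.098);q("keeper r",452,325,.098)
q("wall rear l",100,371,.082);q("wall rear r",690,371,.082)
q("tray l",140,220,.0455);q("tray r",655,220,.0455);q("tray back",400,60,.0455)
E
```

```text
stop TF l [0.5786 0.0959 0.0675] s [0.0127 0.0083 0.0675]
stop TF r [0.5923 0.0291 0.0675] s [ 0.0123 -0.06    0.0675]
stop BF l [0.5806 0.0961 0.0455] s [0.0147 0.008  0.0455]
stop BF r [0.5948 0.0268 0.0455] s [ 0.0143 -0.0627  0.0455]
stop TB l [0.5884 0.0975 0.0675] s [0.0226 0.0079 0.0675]
TB r [0.6021 0.031  0.0675] s [ 0.0223 -0.0601  0.0675]
keeper [0.5028 0.0938 0.098 ] s [-0.0619  0.0218  0.098 ]
keeper r [0.5105 0.0557 0.098 ] s [-0.0623 -0.0171  0.098 ]
wall rear l [0.4686 0.1836 0.082 ] s [-0.0769  0.1167  0.082 ]
wall rear r [ 0.5131 -0.0374  0.082 ] s [-0.0789 -0.1087  0.082 ]
tray l [0.5369 0.1947 0.0455] s [-0.0078  0.1135  0.0455]
tray r [ 0.5801 -0.0225  0.0455] s [-0.0102 -0.1079  0.0455]
tray back [0.63   0.099  0.0455] s [0.0636 0.0007 0.0455]
```

>>> {"op": "play_rows", "data": {"plan": [[-1, -4.5, 0, -0.123, 2], [0, -4.5, 0, -0.123, 4], [0, -4.5, 0, -0.123, 6], [0, -4.5, -1, -0.123, 6], [0, -4.5, -1, -0.123, 6], [0, -4.5, -1, -0.123, 6], [0, -4.5, -1, -0.123, 6], [0, -4, -2, -0.123, 6], [0, 0, 0, 0, 6], [0, 0, 0, 0, 6]]}}

```text
time_s: 24.55
eef_pos: [0.4412, -0.2937, 0.2262]
eef_rot: [0.103, -0.426, -0.573, 0.693]
ft_force: [-0.3, 0.2, 0.3]
opening: 0.698
```

```bash
python3 - <<'E'
from h import *;import cv2
from station import robot
st()
ci=robot.camera_info("wrist");im=robot.grab_frame("wrist")[:,:,::-1]
np.savez("w2.npz",K=ci["camera_matrix"],R=ci["R"],t=ci["t"])
cv2.imwrite("pics/o_wrist.png",im)
print(robot.search_frame("wrist","carrier"))
E
```

```text
t 24.55 pos [ 0.4412 -0.2937  0.2262] y [ 0.345 -0.322 -0.881] z [-0.707 -0.707 -0.019] lean deg 28.2 az -0.751 open 59.6 F [-0.3  0.2  0.3] q [-0.12 -0.09 -0.58  0.44 -0.72  0.63]
[{'extent': [283.4, 210.4, 44.0, 58.7], 'conf': 0.75}, {'extent': [376.9, 153.6, 40.0, 38.1], 'conf': 0.74}, {'extent': [218.6, 323.6, 22.9, 30.5], 'conf': 0.6}]
```

View pics/o_wrist.png

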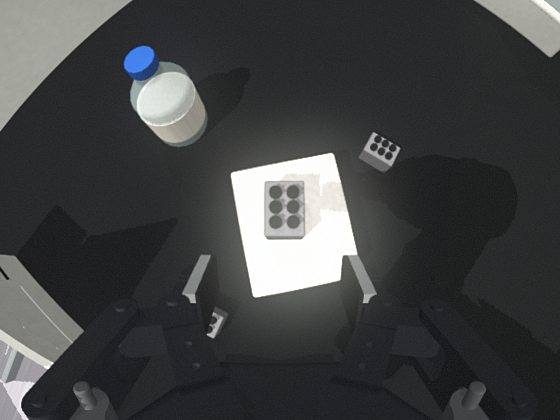

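```bash
python3 - <<'E'
import cv2
im=cv2.imread("pics/o_wrist.png")
cv2.imwrite("pics/o_crop.png",cv2.resize(im[165:255,240:330],None,fx=6,fy=6,interpolation=cv2.INTER_CUBIC))
E
```

```text
(no output)
```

View pics/o_crop.png

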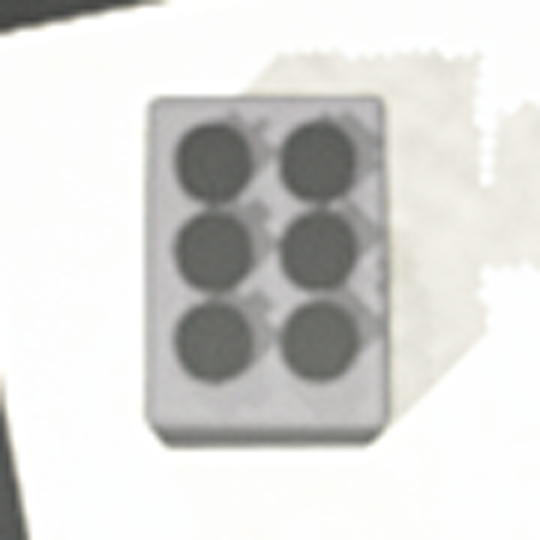

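```bash
python3 - <<'E'
from h import *
c=[(148,97),(382,97),(388,428),(146,428)]
W=np.array([wray("w2.npz",(u/6+240-.42,v/6+165-.42),.10) for u,v in c]);print(W.round(4))
print(np.linalg.norm(np.roll(W,-1,0)-W,axis=1).round(4),"ctr",W.mean(0).round(4))
l=W[0]+W[1]-W[2]-W[3];print("yaw",np.arctan2(l[1],l[0]))
s=W[1]+W[2]-W[0]-W[3];print("jawyaw",np.arctan2(s[1],s[0])+np.pi/2)
E
```

```text
[[ 0.509  -0.3392  0.1   ]
 [ 0.4844 -0.3636  0.1   ]
 [ 0.4496 -0.3291  0.1   ]
 [ 0.4742 -0.3046  0.1   ]]
[0.0347 0.049  0.0348 0.0491] ctr [ 0.4793 -0.3341  0.1   ]
yaw -0.7817997339355011
jawyaw -0.7883735454425262
```

>>> {"op": "play_rows", "data": {"plan": [[0.2, -0.4, -2.8, 0, 6], [0.2, -0.4, -2.7, 0, 6], [1.2, -1.1, -3, 0, 6], [1.2, -1.1, -3, 0, 6], [1, -1, -2.8, 0, 6], [0, 0, 0, 0, 6], [0, 0, 0, 0, 6]]}}

```text
time_s: 25.35
eef_pos: [0.4767, -0.3336, 0.0963]
eef_rot: [0.1, -0.428, -0.57, 0.694]
ft_force: [0.4, -0.3, 1.3]
opening: 0.703
```

```bash
python3 - <<'E'
from h import *;import cv2
from station import robot
st()
cv2.imwrite("pics/p_wrist.png",robot.grab_frame("wrist")[:,:,::-1])
im=robot.grab_frame("scene")[:,:,::-1]
cv2.imwrite("pics/p_scene.png",cv2.resize(im[200:320,120:260],None,fx=5,fy=5))
E
```

```text
t 25.35 pos [ 0.4767 -0.3336  0.0963] y [ 0.349 -0.331 -0.877] z [-0.709 -0.705 -0.016] lean deg 28.8 az -0.759 open 60.1 F [ 0.4 -0.3  1.3] q [-0.34  0.14 -0.83  0.99 -0.23  0.2 ]
```

View pics/p_wrist.png

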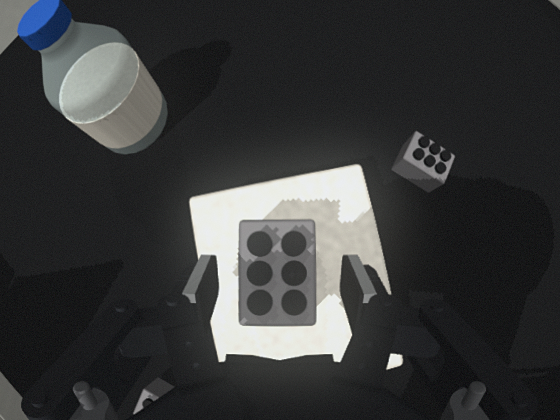

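View pics/p_scene.png

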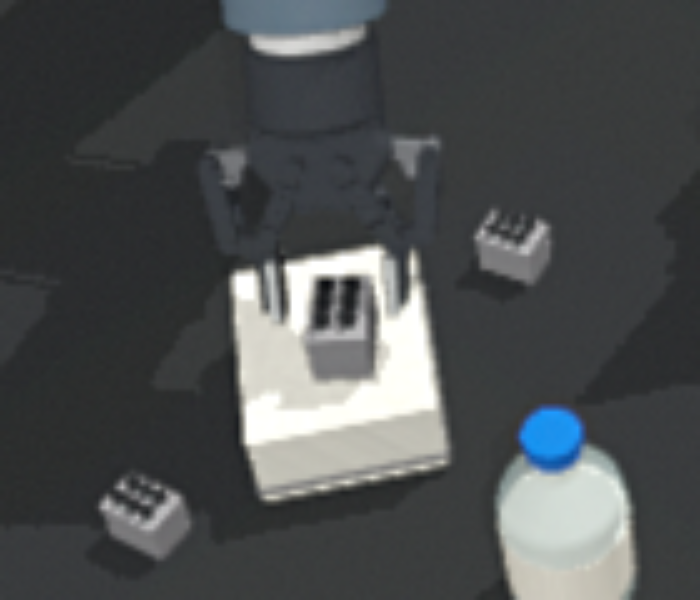

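>>> {"op": "play_rows", "data": {"plan": [[0.1, 0, -0.5, 0, 6], [0.1, 0, -0.5, 0, 6], [0, 0, 0, 0, 6]]}}

```text
time_s: 25.75
eef_pos: [0.4792, -0.3333, 0.0868]
eef_rot: [0.099, -0.429, -0.57, 0.694]
ft_force: [-0.4, -0.8, -0.3]
opening: 0.707
```

```bash
python3 -c "from h import *;st()"
```

```text
t 25.75 pos [ 0.4792 -0.3333  0.0868] y [ 0.351 -0.331 -0.876] z [-0.708 -0.706 -0.017] lean deg 28.8 az -0.757 open 60.4 F [-0.4 -0.8 -0.3] q [-0.4   0.16 -0.86  1.17 -0.18  0.06]
```

>>> {"op": "play_rows", "data": {"plan": [[0, 0, 0, 0, 2.5], [0, 0, 0, 0, 2.5], [0, 0, 0, 0, 2.5], [0, 0, 0, 0, 2.5], [0, 0, 1, 0, 2.5], [0, 0, 2, 0, 2.5], [0, 0, 2, 0, 2.5]], "grip_force": 40}}

```text
time_s: 26.45
eef_pos: [0.4782, -0.3321, 0.1347]
eef_rot: [0.101, -0.427, -0.571, 0.694]
ft_force: [1.0, -0.3, -0.2]
opening: 0.411
```

```bash
python3 - <<'E'
from h import *;import cv2
from station import robot
st()
cv2.imwrite("pics/r_wrist.png",robot.grab_frame("wrist")[:,:,::-1])
im=robot.grab_frame("scene")[:,:,::-1]
cv2.imwrite("pics/r_scene.png",cv2.resize(im[200:320,120:260],None,fx=5,fy=5))
E
```

```text
t 26.45 pos [ 0.4782 -0.3321  0.1347] y [ 0.347 -0.328 -0.879] z [-0.708 -0.706 -0.017] lean deg 28.5 az -0.756 open 35.1 F [ 1.  -0.3 -0.2] q [-0.25  0.1  -0.7   0.64 -0.4   0.48]
```

View pics/r_wrist.png

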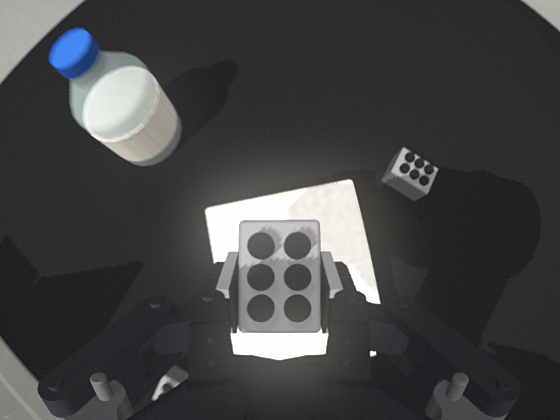

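View pics/r_scene.png

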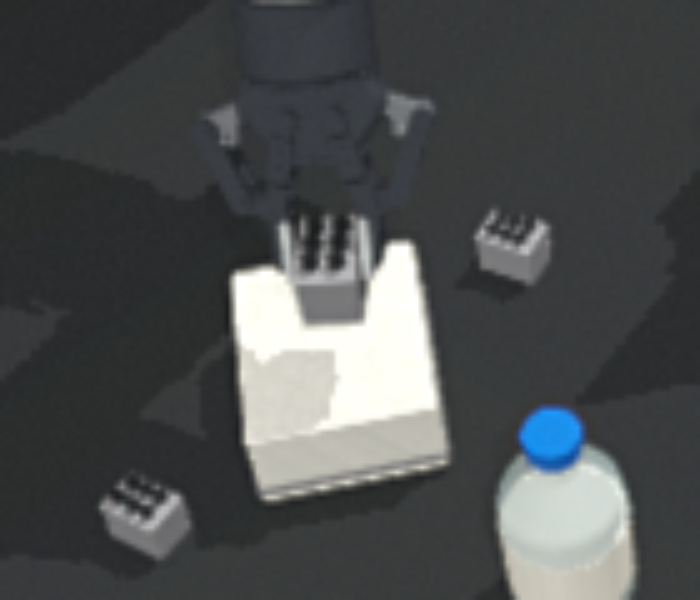

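```bash
cat > fk.py <<'E'
from h import *
D=[([1.4806,.2558,.107,-.0005,-1.4239,-.2846],[.2011,.5114,.2414],[-.0006,-.0018,-1],None),
([.62,-.12,-.02,0,-1.67,1.17],[.3664,.0701,.3531],[.001,.001,-1],[.209,-.978,-.001]),
([.62,.27,1.31,0,-2.61,1.57],[.366,.0723,.6463],[.005,.002,-1],[.579,-.815,.002]),
([.25,.75,1.48,.05,-2.23,1.57],[.6937,.0074,.451],[.075,-.019,-.997],[.216,-.976,.035]),
([.22,.94,1.5,.12,-1.69,1.62],[.9177,.0028,.3693],[.436,-.027,-.9],[.193,-.973,.123]),
([.27,1.0,1.27,.54,-2.24,.95],[.7075,-.0864,.3259],[-.293,-.506,-.811],[-.472,-.662,.583]),
([.17,.78,1.34,-.24,-2.72,-.39],[.5391,-.0271,.4133],[-.569,.002,-.822],[-.822,.035,.569]),
([.19,.56,.75,.03,-1.7,1.27],[.7115,-.0268,.3209],[.073,-.013,-.997],[-.111,-.994,.005]),
([.77,.22,-.48,.46,-1.18,-.81],[.4687,.064,.1433],[.117,-.458,-.881],[-.978,-.208,-.021]),
([.78,-.3,-.24,.38,-1.3,.65],[.4398,.0593,.4163],[.476,-.026,-.879],[-.094,-.995,-.022]),
([.54,-.13,-.42,.2,-.82,1.13],[.5175,.0748,.2713],[.461,.11,-.88],[.196,-.98,-.02]),
([-.12,-.09,-.58,.44,-.72,.63],[.4412,-.2937,.2262],[.345,-.322,-.881],[-.707,-.707,-.019]),
([-.4,.16,-.86,1.17,-.18,.06],[.4792,-.3333,.0868],[.351,-.331,-.876],[-.708,-.706,-.017]),
([-.25,.1,-.7,.64,-.4,.48],[.4782,-.3321,.1347],[.347,-.328,-.879],[-.708,-.706,-.017])]
def rot(ax,a): return Ro.from_rotvec(np.array(ax,float)*a).as_matrix()
Y=[0,1,0]
# home: arm up; local x fwd, z up; forearm along +x after +90 pitch
def fk(q,P,s4=1,s6=1):
    a,h,s1,L1,ox,e,L2,s2,Lt,o6=P
    R=rot([0,0,1],q[0]);p=R@[a,s1,h]
    R=R@rot(Y,q[1]);p=p+R@[ox,0,L1]
    R=R@rot(Y,-q[2]);p=p+R@[L2,0,e]
    R=R@rot([s4,0,0],q[3])
    R=R@rot(Y,-q[4]);p=p+R@[Lt,s2,0]
    R=R@rot([s6,0,0],q[5]+o6)
    # tool y = local x ; tool z = local?
    return p,R[:,0],R[:,2]
def res(P,s4,s6):
    r=[]
    for q,p,y,z in D:
        a,b,c=fk(q,P,s4,s6);r+=list((a-p)*1)+list(.2*(b-y))
        if z is not None: r+=list(.2*(c-np.array(z)))
    return np.array(r)
def best():
    B=None
    for s4 in(1,-1):
        for s6 in(1,-1):
            for o in(0,1.57,3.14,-1.57):
                f=least_squares(res,[0,.35,-.15,.4,0,0,.35,0,.2,o],args=(s4,s6),loss="soft_l1",f_scale=.02)
                if B is None or f.cost<B[0]: B=(f.cost,f.x,s4,s6)
    return B
if __name__=="__main__":
    B=best();print(B);print(np.abs(res(*B[1:])).max(),np.sqrt(np.mean(res(*B[1:])**2)))
    M0=None
    lo=np.array([-2.95,-1.21,-1.09,-2.87,-2.94,-3.05]);hi=np.array([2.95,1.97,1.5,1.71,-.07,3.05])
    P=B[1:]
    def ik(p,y,z,q0):
        g=lambda q:np.concatenate([fk(q,*P)[0]-p,.2*(fk(q,*P)[1]-y),.2*(fk(q,*P)[2]-z)])
        f=least_squares(g,q0,bounds=(lo+1e-4,hi-1e-4));return f.x,np.sqrt(2*f.cost)
    n=.205;az=.235
    y=np.array([.477*np.cos(az),.477*np.sin(az),-.879]);z=np.array([np.cos(n-np.pi/2),np.sin(n-np.pi/2),-.018])
    q=np.array([.54,-.13,-.42,.2,-.82,1.13])
    for z0 in(.25,.2,.15,.12,.1,.09,.08,.0723):
        q,e=ik([.5607,.0566,z0],y,z,q);print(z0,q.round(2),round(e,4))
E
python3 fk.py
```

```text
(np.float64(6.44640214199197e-05), array([ 2.93990908e-03,  1.44555459e-01, -3.83416685e-03,  5.20355351e-01,
       -1.00230470e-03,  2.38529655e-03,  3.99635288e-01, -1.50021093e-01,
        3.48321792e-01,  3.13884042e+00]), -1, -1)
0.003936001109335955 0.0010256951021100514
0.25 [ 0.44 -0.03 -0.37  0.14 -0.75  1.26] 0.0002
0.2 [ 0.43 -0.   -0.47  0.16 -0.61  1.23] 0.0002
0.15 [ 0.43  0.05 -0.58  0.21 -0.46  1.18] 0.0002
0.12 [ 0.43  0.09 -0.65  0.26 -0.36  1.13] 0.0002
0.1 [ 0.42  0.11 -0.7   0.31 -0.28  1.07] 0.0002
0.09 [ 0.41  0.13 -0.72  0.36 -0.24  1.03] 0.0002
0.08 [ 0.4   0.14 -0.76  0.42 -0.2   0.97] 0.0002
0.0723 [ 0.39  0.15 -0.79  0.51 -0.15  0.9 ] 0.0002
```

>>> {"op": "play_rows", "data": {"plan": [[0, 0, 4, 0, 2.5], [-0.5, 4, 4, 0.11, 2.5], [-0.5, 4, 0, 0.11, 2.5], [-0.6, 4, 0, 0.11, 2.5], [-0.6, 4, 0, 0.11, 2.5], [-0.6, 4, 0, 0.11, 2.5], [-0.5, 4, 0, 0.11, 2.5], [-0.5, 4, 0, 0.11, 2.5], [-0.5, 4, 0, 0.11, 2.5], [-0.5, 4, 0, 0.11, 2.5], [0, 0, 0, 0, 2.5]]}}

```text
time_s: 27.65
eef_pos: [0.4308, 0.0241, 0.2101]
eef_rot: [0.243, 0.104, 0.705, -0.658]
ft_force: [-0.2, -0.3, -0.5]
opening: 0.411
```

```bash
python3 - <<'E'
from h import *;import cv2
from station import robot
st()
cv2.imwrite("pics/s_wrist.png",robot.grab_frame("wrist")[:,:,::-1])
cv2.imwrite("pics/s_scene.png",robot.grab_frame("scene")[:,:,::-1])
E
```

```text
t 27.65 pos [0.4308 0.0241 0.2101] y [ 0.467  0.113 -0.877] z [ 0.207 -0.978 -0.016] lean deg 28.7 az 0.238 open 35.1 F [-0.2 -0.3 -0.5] q [ 0.54 -0.32 -0.72  0.22 -0.7   1.1 ]
```

View pics/s_wrist.png

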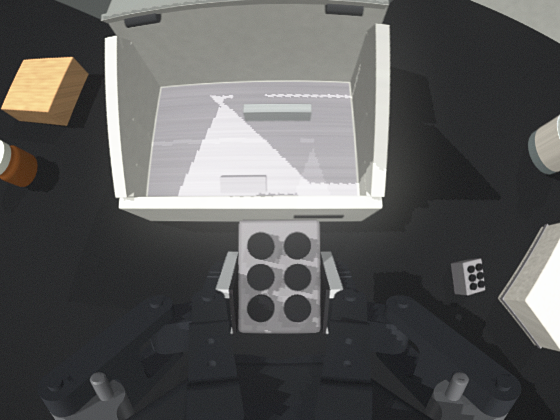

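View pics/s_scene.png

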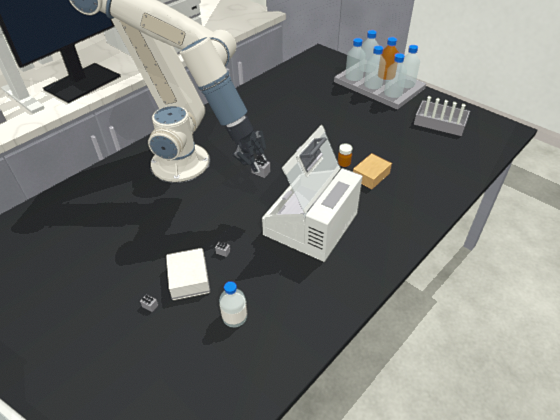

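>>> {"op": "play_rows", "data": {"plan": [[2.5, 0.6, -1.2, 0, 2.5], [2.5, 0.6, -1.2, 0, 2.5], [2.5, 0.6, -1.2, 0, 2.5], [2.5, 0.7, -1.2, 0, 2.5], [2.6, 0.7, -1.2, 0, 2.5], [0, 0, 0, 0, 2.5]]}}

```text
time_s: 28.35
eef_pos: [0.5588, 0.0525, 0.1475]
eef_rot: [0.239, 0.105, 0.704, -0.66]
ft_force: [-1.2, 0.3, -2.7]
opening: 0.416
```

```bash
python3 - <<'E'
from h import *;import cv2
from station import robot
st()
cv2.imwrite("pics/u_wrist.png",robot.grab_frame("wrist")[:,:,::-1])
im=robot.grab_frame("scene")[:,:,::-1]
cv2.imwrite("pics/u_scene.png",cv2.resize(im[90:270,210:390],None,fx=4,fy=3.3))
E
```

```text
t 28.35 pos [0.5588 0.0525 0.1475] y [ 0.464  0.107 -0.879] z [ 0.198 -0.98  -0.015] lean deg 28.4 az 0.226 open 35.6 F [-1.2  0.3 -2.7] q [ 0.43  0.05 -0.59  0.22 -0.45  1.16]
```

View pics/u_wrist.png

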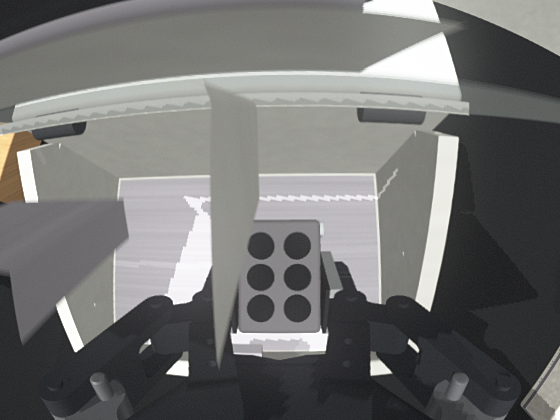

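View pics/u_scene.png

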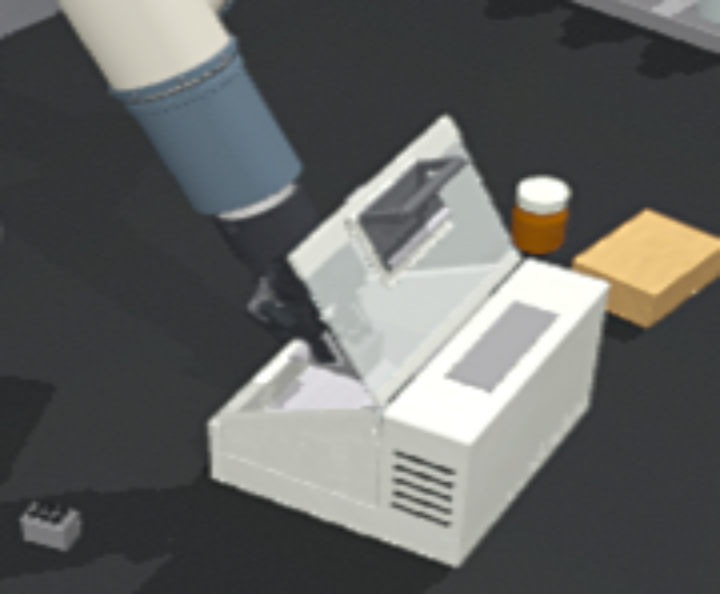

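>>> {"op": "play_rows", "data": {"plan": [[-0.2, 0.2, -2, 0, 2.5], [0, 0.15, -2, 0, 2.5], [0, 0, -1.5, 0, 2.5], [0, 0, -0.7, 0, 2.5], [0, 0, -0.5, 0, 2.5], [0, 0, 0, 0, 2.5]]}}

```text
time_s: 29.05
eef_pos: [0.5541, 0.0561, 0.0831]
eef_rot: [0.241, 0.106, 0.705, -0.659]
ft_force: [0.2, -0.2, -1.6]
opening: 0.414
```

```bash
python3 - <<'E'
from h import *;import cv2
from station import robot
st()
ci=robot.camera_info("wrist");np.savez("w3.npz",K=ci["camera_matrix"],R=ci["R"],t=ci["t"])
im=robot.grab_frame("wrist")[:,:,::-1];cv2.imwrite("pics/v_wrist.png",im)
cv2.imwrite("pics/v_crop.png",cv2.resize(im[170:350,200:380],None,fx=4,fy=3.3,interpolation=cv2.INTER_CUBIC))
E
```

```text
t 29.05 pos [0.5541 0.0561 0.0831] y [ 0.466  0.109 -0.878] z [ 0.2   -0.98  -0.016] lean deg 28.6 az 0.23 open 35.3 F [ 0.2 -0.2 -1.6] q [ 0.41  0.12 -0.78  0.47 -0.19  0.92]
```

View pics/v_wrist.png

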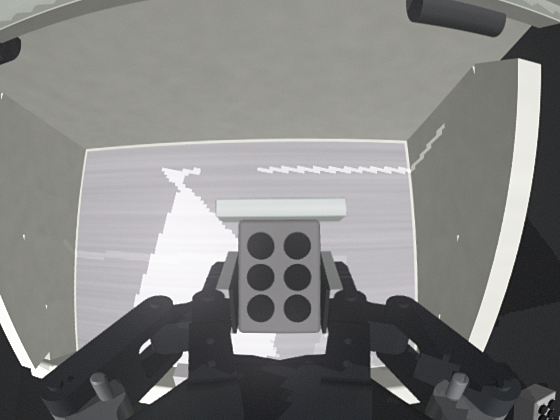

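View pics/v_crop.png

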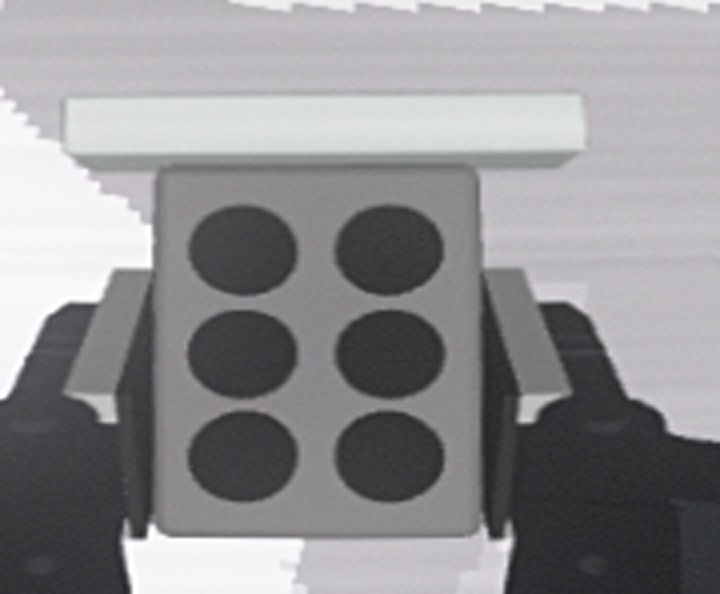

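```bash
python3 - <<'E'
from h import *
p=[0.5866,0.062,0.205]
def q(n,u,v,z):
    X=wray("w3.npz",((u+.5)/4+199.5,(v+.5)/3.3+169.5),z);print(n,X.round(4),"rel stop face",inv(p,X)[:2].round(4));return X
a=q("stopTF l",66,154,.0675);b=q("stopTF r",582,153,.0675)
q("car Fl",157,168,.0963);q("car Fr",477,168,.0963);q("car Bl",155,536,.0963);q("car Br",477,536,.0963)
E
```

```text
stopTF l [0.5786 0.0959 0.0675] rel stop face [-0.0009  0.0348]
stopTF r [0.5924 0.0286 0.0675] rel stop face [-0.0011 -0.0339]
car Fl [0.5756 0.0786 0.0963] rel stop face [-0.0074  0.0185]
car Fr [0.5826 0.0443 0.0963] rel stop face [-0.0075 -0.0165]
car Bl [0.5277 0.0687 0.0963] rel stop face [-0.0563  0.0186]
car Br [0.5348 0.0348 0.0963] rel stop face [-0.0563 -0.0161]
```

>>> {"op": "play_rows", "data": {"plan": [[0.2, 0.05, -0.4, 0, 2.5], [0.2, 0.05, -0.4, 0, 2.5], [0, 0, -0.15, 0, 2.5], [0, 0, 0, 0, 2.5]]}}

```text
time_s: 29.5
eef_pos: [0.5593, 0.058, 0.0746]
eef_rot: [0.242, 0.106, 0.705, -0.659]
ft_force: [0.6, -0.1, -0.8]
opening: 0.409
```

```bash
python3 - <<'E'
from h import *;import cv2
from station import robot
st()
ci=robot.camera_info("wrist");np.savez("w4.npz",K=ci["camera_matrix"],R=ci["R"],t=ci["t"])
im=robot.grab_frame("wrist")[:,:,::-1]
cv2.imwrite("pics/x_crop.png",cv2.resize(im[170:350,200:380],None,fx=4,fy=3.3,interpolation=cv2.INTER_CUBIC))
E
```

```text
t 29.5 pos [0.5593 0.058  0.0746] y [ 0.468  0.11  -0.877] z [ 0.201 -0.98  -0.016] lean deg 28.7 az 0.231 open 34.9 F [ 0.6 -0.1 -0.8] q [ 0.38  0.15 -0.82  0.58 -0.13  0.83]
```

View pics/x_crop.png

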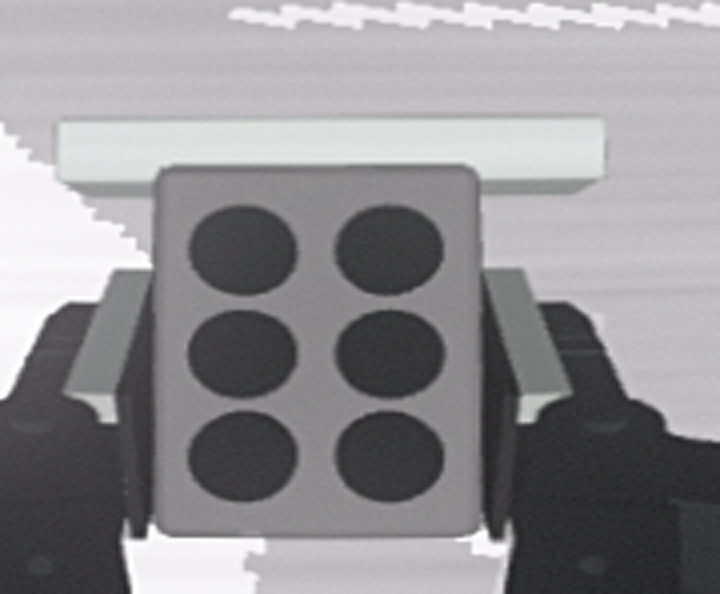

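>>> {"op": "play_rows", "data": {"plan": [[0, 0, -0.1, 0, 2.5], [0, 0, -0.1, 0, 2.5], [0, 0, 0, 0, 2.5]]}}

```text
time_s: 29.85
eef_pos: [0.5594, 0.0584, 0.0722]
eef_rot: [0.242, 0.106, 0.705, -0.658]
ft_force: [0.7, 1.4, -2.0]
opening: 0.416
```

```bash
python3 -c "from h import *;st()"
```

```text
t 29.85 pos [0.5594 0.0584 0.0722] y [ 0.468  0.11  -0.877] z [ 0.201 -0.979 -0.016] lean deg 28.7 az 0.232 open 35.5 F [ 0.7  1.4 -2. ] q [ 0.37  0.15 -0.83  0.63 -0.11  0.79]
```

>>> {"op": "play_rows", "data": {"plan": [[0, 0, -0.1, 0, 2.5], [0, 0, 0, 0, 2.5]]}}

```text
time_s: 30.05
eef_pos: [0.5595, 0.0582, 0.072]
eef_rot: [0.242, 0.106, 0.705, -0.658]
ft_force: [-7.2, -0.7, 6.6]
opening: 0.416
```

```bash
python3 -c "from h import *;st()"
```

```text
t 30.05 pos [0.5595 0.0582 0.072 ] y [ 0.469  0.11  -0.876] z [ 0.201 -0.979 -0.016] lean deg 28.8 az 0.231 open 35.5 F [-7.2 -0.7  6.6] q [ 0.36  0.15 -0.84  0.66 -0.1   0.76]
```

>>> {"op": "play_rows", "data": {"plan": [[0, 0, 0.1, 0, 3.8], [0, 0, 0, 0, 4.5], [0, 0, 0, 0, 5], [0, 0, 0, 0, 5], [0, 0, 0, 0, 5]]}}

```text
time_s: 30.55
eef_pos: [0.5594, 0.0584, 0.0722]
eef_rot: [0.242, 0.106, 0.705, -0.658]
ft_force: [-0.8, 0.3, 0.1]
opening: 0.584
```

```bash
python3 - <<'E'
from h import *;import cv2
from station import robot
st()
im=robot.grab_frame("wrist")[:,:,::-1]
cv2.imwrite("pics/y_crop.png",cv2.resize(im[150:400,150:430],None,fx=2.8,fy=2.3,interpolation=cv2.INTER_CUBIC))
E
```

```text
t 30.55 pos [0.5594 0.0584 0.0722] y [ 0.467  0.11  -0.877] z [ 0.201 -0.979 -0.016] lean deg 28.7 az 0.232 open 49.9 F [-0.8  0.3  0.1] q [ 0.37  0.15 -0.83  0.63 -0.11  0.79]
```

View pics/y_crop.png

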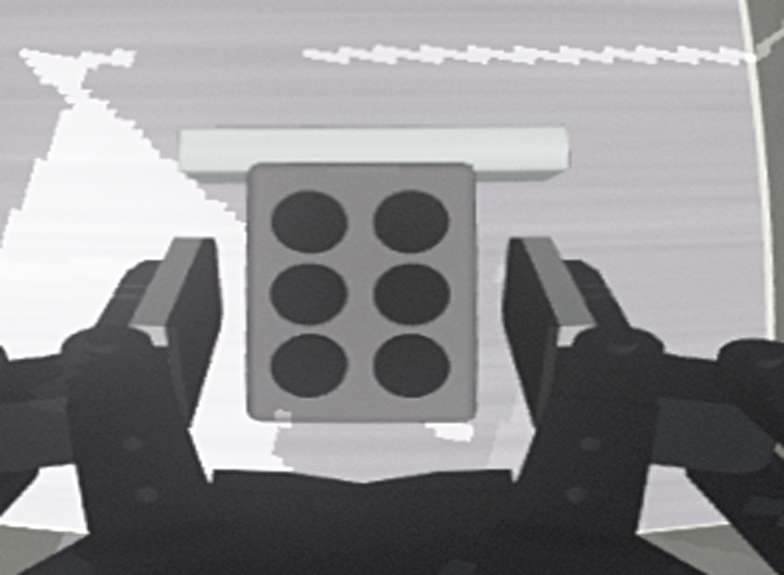

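Released, standing square to the rail. Retreat along the tool axis.

>>> {"op": "play_rows", "data": {"plan": [[-0.5, -0.1, 0.9, 0, 5], [-0.9, -0.2, 1.7, 0, 5], [-0.9, -0.2, 1.7, 0, 5], [-1.4, -0.3, 2.6, 0, 5], [-1.9, -0.4, 2.6, 0, 5], [-3, -0.6, 1.5, 0, 5], [-3, -0.6, 1, 0, 5], [-3, -0.6, 1, 0, 5], [0, 0, 0, 0, 5]]}}

```text
time_s: 31.5
eef_pos: [0.4115, 0.0278, 0.2036]
eef_rot: [0.243, 0.107, 0.705, -0.657]
ft_force: [0.5, 1.3, 0.1]
opening: 0.585
```

```bash
python3 - <<'E'
from h import *;import cv2
from station import robot
st()
ci=robot.camera_info("wrist");np.savez("w5.npz",K=ci["camera_matrix"],R=ci["R"],t=ci["t"])
im=robot.grab_frame("wrist")[:,:,::-1]
cv2.imwrite("pics/z_wrist.png",im)
cv2.imwrite("pics/z_crop.png",cv2.resize(im[60:240,170:370],None,fx=4,fy=3.3,interpolation=cv2.INTER_CUBIC))
im=robot.grab_frame("scene")[:,:,::-1]
cv2.imwrite("pics/z_scene.png",im)
E
```

```text
t 31.5 pos [0.4115 0.0278 0.2036] y [ 0.47   0.113 -0.875] z [ 0.202 -0.979 -0.018] lean deg 28.9 az 0.235 open 49.9 F [0.5 1.3 0.1] q [ 0.6  -0.37 -0.78  0.27 -0.7   1.  ]
```

View pics/z_wrist.png

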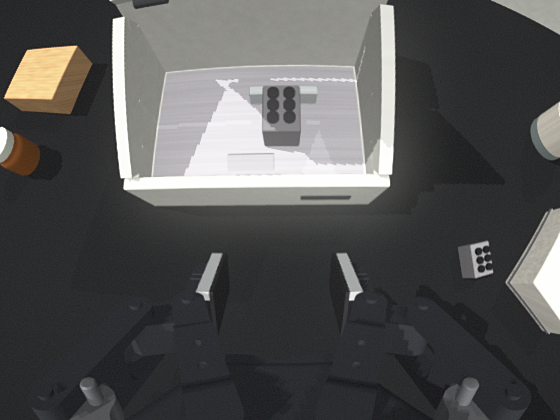

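View pics/z_crop.png

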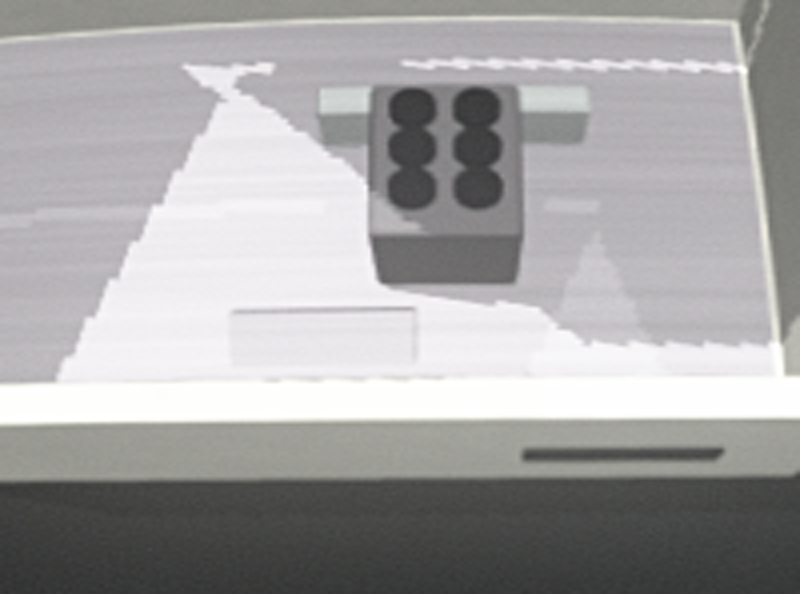

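View pics/z_scene.png

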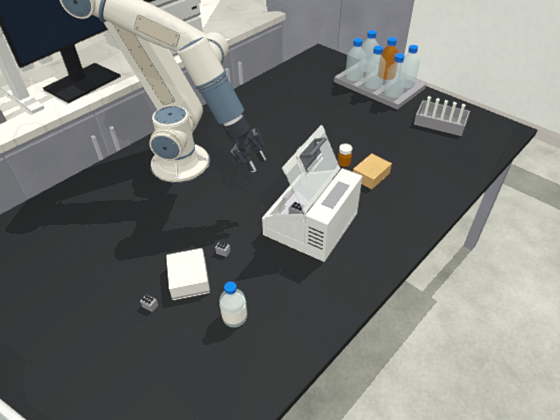

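```bash
python3 - <<'E'
from h import *
p=[0.5866,0.062,0.205]
def q(n,u,v,z):
    X=wray("w5.npz",((u+.5)/4+169.5,(v+.5)/3.3+59.5),z);print(n,X.round(4),"rel",inv(p,X)[:2].round(4))
q("stop TF l",320,112,.0675);q("stop TF r",589,112,.0675)
q("car far l",371,86,.0855);q("car far r",519,86,.0855);q("near l",369,236,.0855);q("near r",523,236,.0855)
q("bot l",379,282,.0455);q("bot r",519,282,.0455)
E
```

```text
stop TF l [0.5795 0.0959 0.0675] rel [-0.      0.0346]
stop TF r [0.593  0.0285 0.0675] rel [-0.0005 -0.0341]
car far l [0.5804 0.0815 0.0855] rel [-0.0021  0.0203]
car far r [0.5873 0.0464 0.0855] rel [-0.0025 -0.0154]
near l [0.5323 0.071  0.0855] rel [-0.0513  0.0199]
near r [0.5392 0.0367 0.0855] rel [-0.0516 -0.0151]
bot l [0.5345 0.0716 0.0455] rel [-0.0491  0.02  ]
bot r [0.5416 0.0364 0.0455] rel [-0.0493 -0.0159]
```

```bash
python3 - <<'E'
from station import robot
print(robot.hand_in())
E
```

```text
the job is handed in; nothing more can be done
None
```

I handed the job in at about 31.6 s of the 67 s limit. The hood was up, the carrier was standing against the stop rail, and the gripper was clear of everything. No verdict is reported, so the results below are my own last measurements.

**How it was done**
- **Leaning the tool:** moves can only turn about the vertical. I got the lean needed to reach under the hood by pushing the arm past its reach, which tilts the tool, until it leaned about 29°.
- **Hood:** I pinched the paddle bar, lifted it to its stop and raised the hood most of the way. The bar then slipped out of the grip near the top, so I pushed the hood the rest of the way from the front.
- **Carrier:** I picked the 50 x 36 carrier off the riser; it measured 49 x 35, and the other two in view were smaller. I brought it in upright and set it down by the rail.

**Last checks**

| Item | Measured | Limit |
|---|---|---|
| Hood angle (scene camera, taken just after the push) | about 1.6 rad | above 1.35 rad |
| Paddle | looks at rest | under 0.1 rad |
| Gap from carrier end to rail | about 1–2 mm | 6 mm |
| Carrier off-centre on rail | about 2 mm | 15 mm |
| Carrier out of square | about 0.01 rad | 0.12 rad |

The bottle, jar and box showed no visible movement in the last scene view.

**What went wrong on the way**
- The wrist force reached about 91 N (limit 120 N) when I pushed the hood once more after it had met its stop. The contact looked to be on the fingers, but I could not confirm that none of it was on the gripper's body, where the limit is 40 N.
- An early tilting attempt also swung the arm low beside the sampler. I saw no contact, but the force reading briefly showed about 20 N.

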